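# Cover the blood-smear staining vessels

## Task

The four staining vessels have been emptied and stand open on the bench. Put each one's own lid on it, the lid with the same shape and size as its rim: set it down, do not drop it, so that it is centred and square on the rim, fully home and lying flat. Do not push the vessels about, and leave the timer and the dropper bottle where they stand.

Things in the scene. Friction and masses are not known exactly. Their poses are not given: they have to be found in the camera images.
- jar_lid_grip (a point): lid of the small round jar: round, 72 mm across, 90 g, loose on the bench, right way up: white plate 5 mm thick; under it a boss 4 mm high, 21 mm in from the plate's edge all round; on top a black knob with a round head 28 mm across, 20 tall. Point: middle of the grip, 22 mm above the plate's top face (keep fingertips above that), 27 above its underside, 31 above the bench. z up
- bowl_lid_grip (a point): lid of the large round bowl: round, 102 mm across, 150 g, loose on the bench, right way up: white plate 5 mm thick; under it a boss 4 mm high, 21 mm in from the plate's edge all round; on top a black knob with a round head 28 mm across, 20 tall. Point: middle of the grip, 22 mm above the plate's top face (keep fingertips above that), 27 above its underside, 31 above the bench. z up
- square_lid_grip (a point): lid of the square pot: 92 x 92 mm, 140 g, loose on the bench, right way up: white plate 5 mm thick; under it a boss 4 mm high, 21 mm in from the plate's edge all round; on top a black bar handle 64 mm long (lid's y), 16 wide (x), 18 tall. Point: middle of the grip, 22 mm above the plate's top face (keep fingertips above that), 27 above its underside, 31 above the bench. z up
- trough_lid_grip (a point): lid of the oblong trough: 76 mm (x) by 120 mm (y), 160 g, loose on the bench, right way up: white plate 5 mm thick; under it a boss 4 mm high, 21 mm in from the plate's edge all round; on top a black bar handle 64 mm long (lid's y), 16 wide (x), 18 tall. Point: middle of the grip, 22 mm above the plate's top face (keep fingertips above that), 27 above its underside, 31 above the bench. z up
- jar_rim (a point): small round upright slide jar, the tallest vessel, flange outside 72 mm, mouth 46 mm, 400 g, white, open, loose on the bench, with a flat flange 13 mm wide round its mouth. Point: centre of the mouth, level with the flange's top, 86 mm above the bench, z up. With its lid home, the boss has 8 mm play all round and the lid's grip point is 27 mm above this point.
- bowl_rim (a point): large round low staining bowl, flange outside 102 mm, mouth 76 mm, 550 g, white, open, loose on the bench, with a flat flange 13 mm wide round its mouth. Point: centre of the mouth, level with the flange's top, 56 mm above the bench, z up. With its lid home, the boss has 8 mm play all round and the lid's grip point is 27 mm above this point.
- square_pot_rim (a point): square staining pot, flange outside 92 x 92 mm, mouth 66 x 66 mm, 550 g, white, open, loose on the bench, with a flat flange 13 mm wide round its mouth. Point: centre of the mouth, level with the flange's top, 74 mm above the bench, z up. With its lid home, the boss has 8 mm play all round and the lid's grip point is 27 mm above this point. x, y along its sides; lid fits in any quarter turn
- trough_rim (a point): oblong staining trough, flange outside 76 mm (x) by 120 mm (y), mouth 50 x 94 mm, 600 g, white, open, loose on the bench, with a flat flange 13 mm wide round its mouth. Point: centre of the mouth, level with the flange's top, 60 mm above the bench, z up. With its lid home, the boss has 8 mm play all round and the lid's grip point is 27 mm above this point. Lid fits either way round, y along y
- timer: bystander: flat white bench timer with a grey display, 56 x 64 mm, 18 mm high, lying between lids and vessels; origin at the centre of its underside
- dropper: bystander: amber dropper bottle with black cap, 36 mm across, 83 mm high, standing between lids and vessels; origin at the centre of its underside
Things that resemble listed ones, but are neither listed nor needed, are in the scene too. Leave any brown or green look-alike of the part that bears jar_lid_grip alone.

How it is judged:
By the outcome, as a careful person would: the job done as asked, in the order asked, and still so for the second after the job is handed in, with the robot touching nothing.
It also fails if it takes over 106 s, if anything falls off the work surface, if the arm or the gripper's body presses on something with over 40 N, if the wrist force passes 120 N, or if a joint passes its speed limit or range.

## Robot

A 6-joint arm with a two-finger parallel gripper is mounted at the origin on the work surface. World frame = base frame: x ahead of the robot, y to its left, z up, the work surface at z = 0. Lengths are in m, angles in rad, forces in N, time in s.
With the tool pointing down it reaches from about 0.35 to 0.975 m from the base axis. Payload 4.9 kg.
Tool frame: the origin (TCP) lies at the very end of the fingers, on their centre line; the grasp point (between the pads) lies 19 mm behind it; x points along the fingers, y is the direction in which the jaws open and shut, and the axes are right-handed (so a half turn about x gives the same grasp; the last joint's range is limited). The gripper opens to 85 mm and grips with 20 to 120 N. Pads are 22 mm wide; open, the fingers measure 114 mm over their backs; the gripper's body (76 mm by 85 mm) begins 54 mm behind the grasp point. The pads swing forward as they close: fully open they stand 13 mm farther back than shut.
Start: joints at [-1.301, 0.053, 1.613, -0, 1.476, -0.119], TCP at [0.237, -0.578, 0.193] pointing down, gripper open.
Joint ranges: [-3.01, 3.01], [-1.01, 2.22], [0.06, 2.58], [-1.02, 4.17], [0.09, 2.62], [-3.14, 3.14]. Speed limits (rad/s): [2.57, 2.57, 3.14, 3.14, 3.14, 3.14].

## Interface

Orientations are given as a rotation vector (axis times angle).
In Python, from station import ctrl gives the robot as it stands. The module is installed in compiled form; this text tells all that it offers.
- The arm moves only by the shell command python3 -m handwheel 'ROWS' [FORCE]. ROWS is JSON, one flat list of numbers, 7 for each row, row after row: the opening, from 0 (shut) to 1 (fully open), then the shift along the tool's x, y, z in m, then the turn, a rotation vector about the tool's x, y, z in degrees. A call has 1 to 12 rows; each row is the pose to reach, as a shift and turn from the pose commanded when the call began, along the tool's axes at that moment; what a row does not reach only later rows make up. A row lasts 1/12 s, in which the tool goes at most 41.7 mm and 7.16 degrees, less where a joint would pass 70% of its speed; a pose out of reach is approached as far as the arm can. A call with a gripper value outside its range is refused whole. The fingers move at their own pace and stop on an object; FORCE is the grip in N (left out, the last holds). Time passes only in rows, so rows that repeat a pose let the fingers close. It gives the time, the measured TCP pose, the force and the opening at its end, in the units of the state.
- ctrl.get_obs(): the state, without advancing time (a new reading comes with each control period).
- ctrl.get_image(name): name is "side" or "top"; returns (picture, depth): 420x560x3 uint8, blue, green, red; 420x560 float32, m along the optical axis (not along the pixel's ray), 0 where there is no reading.
- ctrl.camera_params(name): a dict with "fov_y" (degrees; the focal length in pixels is half the picture's height over the tangent of half this angle, whatever the lens; pixels are square), "cx", "cy" (the principal point, pixels), "R" (3x3) and "t" (3): a world point X has camera coordinates R X + t. Camera axes: x right, y down, z forward; pixel columns grow to the right and rows downward; lengths in m; the calibration is good to about 2 mm. A picture is of the moment at which its call begins. camera_params takes no time and is no camera call.
- ctrl.finish_job(): hands the job in, once; it reports no verdict.
The state is a dict: "t": time; "q": joint angles; "dq": joint speeds; "effort": joint torques, N m; "tool_pos": TCP position; "tool_rot": TCP orientation; "contact_force": force on the tool from outside, world axes, zero at the start; "wrist_torque": the same for the moment, N m; "opening": finger opening in m.
Only numpy, scipy, OpenCV 4.12 (cv2) and the standard library are available. Lean on these libraries where they do the work, as an engineer would, in place of code of your own. Each camera call takes 0.05 s, during which the arm holds its last target.

## Working session

There is one attempt and no reset: what is moved stays moved. The work goes in short steps, Python scripts to look and compute and a shell command to move; the robot and the scene stay as the last step left them, time stands still between calls to the robot, and variables do not carry over. Pictures are saved under pics/ and viewed, and the job is handed in when it is done.

```bash
mkdir -p pics; cat > look.py <<'E'
import sys,cv2,numpy as np
from station import ctrl
def grab(tag):
    out={}
    for n in("top","side"):
        im,d=ctrl.get_image(n); cv2.imwrite(f"pics/{tag}_{n}.png",im); np.savez(f"pics/{tag}_{n}.npz",im=im,d=d); out[n]=(im,d)
    return out
if __name__=="__main__":
    grab(sys.argv[1])
    for n in("top","side"):
        print(n,ctrl.camera_params(n))
    o=ctrl.get_obs();print(o)
E
python3 look.py a
```

```text
top {'fov_y': 50.02687605786833, 'cx': 284.9765318271402, 'cy': 199.51099041399792, 'R': array([[ 0.01776381, -0.99973228, -0.01482642],
       [-0.99861829, -0.01700662, -0.04972216],
       [ 0.0494567 ,  0.01568919, -0.99865303]]), 't': array([0.02401834, 0.43984437, 1.06199267])}
side {'fov_y': 53.35983994730616, 'cx': 282.7226427797799, 'cy': 219.24108126715993, 'R': array([[-0.8241756 , -0.56593294, -0.02131843],
       [-0.36178056,  0.55508026, -0.74899982],
       [ 0.43571711, -0.60959479, -0.66222715]]), 't': array([0.39363414, 0.21288298, 0.87823311])}
{'t': 0.1, 'q': array([-1.30103307e+00,  5.33000336e-02,  1.61414406e+00, -1.75789958e-05,
        1.47599876e+00, -1.18994594e-01]), 'dq': array([-0.00076484, -0.00249282, -0.00172205, -0.00040849, -0.00192029,
       -0.00114853]), 'effort': array([ 8.13627412e-04, -3.94908285e+01, -3.71359742e+01, -1.33324838e-04,
        3.93962415e-03, -1.52285668e-05]), 'tool_pos': array([ 0.23672916, -0.57775344,  0.19198787]), 'tool_rot': array([ 2.00889108,  0.39740038, -2.00921213]), 'contact_force': array([-0.21888742, -0.83205865,  0.44491305]), 'wrist_torque': array([-0.00353718, -0.03797766,  0.00228854]), 'opening': 0.08537604960781528}
```

View pics/a_top.png

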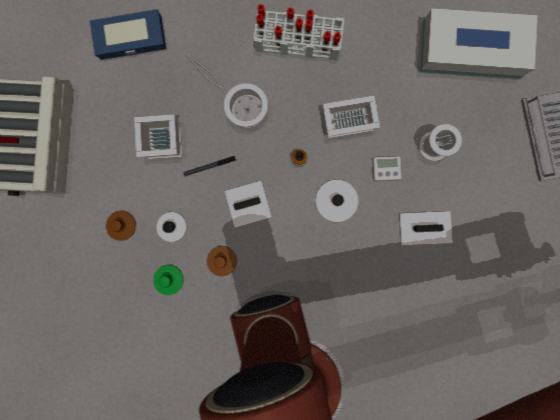

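View pics/a_side.png

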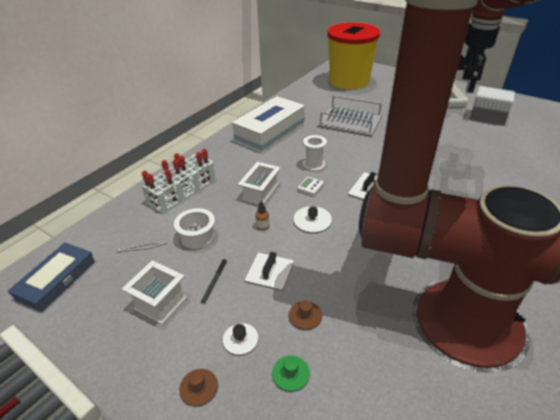

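The top view shows white lids: jar (171,227), square (248,204), bowl (337,201) and trough (426,228). The vessels are the square pot (157,135), bowl (246,105), trough (352,117) and jar (445,140). Possible mix-ups with the jar lid are brown (121,225), brown (221,261), green (168,280) and the larger white bowl lid (337,201). I choose the small white one at (171,227).

```bash
cat > meas.py <<'E'
import cv2,numpy as np
from station import ctrl
def cam(n):
    p=ctrl.camera_params(n); f=210/np.tan(np.radians(p["fov_y"]/2)); return f,p["cx"],p["cy"],np.array(p["R"]),np.array(p["t"])
def ray(n,uv,z):
    f,cx,cy,R,t=cam(n); uv=np.atleast_2d(np.asarray(uv,float)); 
    d=np.c_[(uv[:,0]-cx)/f,(uv[:,1]-cy)/f,np.ones(len(uv))]@R; c=-R.T@t
    return c+d*((z-c[2])/d[:,2])[:,None]
def cloud(n,D):
    f,cx,cy,R,t=cam(n); h,w=D.shape; v,u=np.mgrid[:h,:w]
    P=np.stack([(u-cx)/f*D,(v-cy)/f*D,D],-1); return (P-t)@R
def proj(n,X):
    f,cx,cy,R,t=cam(n); Y=np.atleast_2d(X)@R.T+t; return np.c_[f*Y[:,0]/Y[:,2]+cx,f*Y[:,1]/Y[:,2]+cy]
E
python3 - <<'E'
import numpy as np,cv2
from meas import *
z=np.load('pics/a_top.npz');D=z['d'];im=z['im']
W=cloud('top',D)
for nm,(u,v) in dict(bench1=(300,230),bench2=(100,180),bench3=(400,100),jl=(180,227),bl=(355,201),sl=(260,196),tl=(405,228),jlk=(169,227),jar=(434,147),pot=(137,140),tr=(330,112),bowl=(229,105),g=(168,280)).items():
    print(nm,W[v,u].round(4),D[v,u])
im2=cv2.resize(im[90:300,90:480],None,fx=2,fy=2,interpolation=cv2.INTER_CUBIC);cv2.imwrite('pics/crop1.png',im2)
E
```

```text
bench1 [ 0.3672 -0.0055 -0.0018] 1.0819019
bench2 [ 0.4799  0.483  -0.0024] 1.0956631
bench3 [ 6.865e-01 -2.430e-01 -3.000e-04] 1.0923897
jl [0.3694 0.2818 0.0075] 1.0772154
bl [ 0.4385 -0.1346  0.0136] 1.0679832
sl [0.4467 0.0914 0.0121] 1.0734707
tl [ 0.3767 -0.2537  0.0109] 1.0657878
jlk [0.3695 0.2983 0.044 ] 1.0410218
jar [ 0.5578 -0.2978  0.0872] 0.9978185
pot [0.5656 0.3687 0.0751] 1.0207895
tr [ 0.6509 -0.0725  0.0148] 1.0783075
bowl [0.6568 0.166  0.0445] 1.0526862
g [0.2472 0.2981 0.0392] 1.0397471
```

View pics/crop1.png

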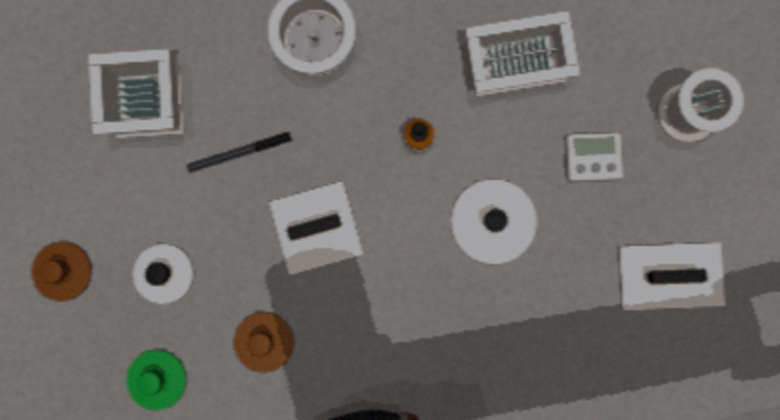

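```bash
cat > seg.py <<'E'
import numpy as np,cv2,sys
from meas import *
def rim(tag,cam_,seeds,verbose=True):
    z=np.load(f'pics/{tag}_{cam_}.npz');D=z['d'];im=z['im'];W=cloud(cam_,D)
    hsv=cv2.cvtColor(im,cv2.COLOR_BGR2HSV)
    res={}
    for nm,(xy,h,shape,thr) in seeds.items():
        uv=proj(cam_,[*xy,h])[0].round().astype(int)
        m=((hsv[...,2]>thr)&(hsv[...,1]<70)).astype(np.uint8)
        near=np.hypot(W[...,0]-xy[0],W[...,1]-xy[1])<0.085
        m[~near]=0
        if h>0.03: m[np.abs(W[...,2]-h)>0.012]=0
        m=cv2.morphologyEx(m,cv2.MORPH_OPEN,np.ones((2,2)))
        cs,_=cv2.findContours(m,cv2.RETR_EXTERNAL,cv2.CHAIN_APPROX_NONE)
        if not cs: print(nm,'none');continue
        c=max(cs,key=lambda c:cv2.contourArea(cv2.convexHull(c)))
        c=cv2.convexHull(np.concatenate([k for k in cs if len(k)>15] or [c]))
        P=ray(cam_,c[:,0,:],h)
        r=cv2.minAreaRect((P[:,:2]*1000).astype(np.float32))
        (ccx,ccy),cr=cv2.minEnclosingCircle((P[:,:2]*1000).astype(np.float32))
        if shape=='c': print(cam_,nm,'circ',np.round((ccx,ccy,2*cr),1),'rect',np.round(r[0],1),np.round(r[1],1))
        else: print(cam_,nm,'rect',np.round(r[0],1),np.round(r[1],1),'ang of 1st side',round(r[2],1))
        res[nm]=r
    return res
S=dict(jl=((.37,.30),.009,'c',150),bl=((.435,-.10),.009,'c',150),sl=((.43,.113),.009,'r',125),tl=((.375,-.29),.009,'r',125),
 jar=((.57,-.31),.086,'c',150),bowl=((.65,.13),.056,'c',150),pot=((.58,.34),.074,'r',150),tr=((.62,-.11),.060,'r',150))
if __name__=="__main__":
    for n in('top','side'): rim(sys.argv[1],n,S)
E
python3 seg.py a
python3 - <<'E'
import numpy as np,cv2
im=np.load('pics/a_top.npz')['im']
for p in [(300,230),(290,260),(260,196),(250,217),(405,228),(440,240),(355,201),(180,227),(240,125)]: print(p,im[p[1],p[0]])
E
```

```text
top jl circ [367.9 301.3  69.5] rect [368.3 301.2] [66.8 67.9]
top bl circ [437.2 -94.1  99.5] rect [437.  -93.6] [97.9 97.7]
top sl rect [425.6 118.3] [91.8 93.9] ang of 1st side 16.9
top tl rect [ 376.2 -305.8] [ 74.6 121.6] ang of 1st side 3.6
top jar circ [ 573.2 -325.6   69.5] rect [ 574.1 -324.8] [67.1 66.4]
top bowl circ [653.6 124.5  99.4] rect [653.3 123.8] [96. 95.]
top pot rect [575.  326.4] [90.1 88.8] ang of 1st side 4.8
top tr rect [ 630.6 -119.3] [ 74.2 116.6] ang of 1st side 10.4
side jl circ [366.2 304.5 165.4] rect [374.6 298.8] [164.4 137.4]
side bl circ [424.4 -88.  169.3] rect [426.7 -88.2] [163.7 163.8]
side sl rect [434.6 119. ] [166.1 139.2] ang of 1st side 80.4
side tl rect [ 409.1 -261.2] [ 76.2 170.3] ang of 1st side 20.3
side jar circ [ 570.8 -314.2   72.6] rect [ 570.5 -313.3] [69.3 63.2]
side bowl circ [652.4 132.2 102.8] rect [652.2 132. ] [100.9  97.2]
side pot rect [575.1 333.1] [93.5 92.4] ang of 1st side 5.0
side tr rect [ 628.6 -109.6] [ 77.7 121. ] ang of 1st side 10.6
(300, 230) [110 113 116]
(290, 260) [108 109 113]
(260, 196) [165 162 163]
(250, 217) [124 129 137]
(405, 228) [167 164 164]
(440, 240) [121 125 132]
(355, 201) [167 165 164]
(180, 227) [166 164 164]
(240, 125) [156 154 156]
```

```bash
python3 - <<'E'
import numpy as np,cv2
from meas import *
for n in('top','side'):
    print(n,'campos',(-cam(n)[3].T@cam(n)[4]).round(3))
    print(proj(n,[[.2367,-.5778,.192],[.2367,-.5778,.30],[0,0,0],[.62,-.11,0]]).round(1))
z=np.load('pics/a_side.npz');W=cloud('side',z['d']);im=z['im'].copy()
for (u,v) in [(300,290),(100,300),(400,170),(500,180),(330,160)]: print((u,v),W[v,u].round(4))
cv2.imwrite('pics/crop2.png',cv2.resize(im[0:120,420:560],None,fx=4,fy=4))
# edge alignment colour vs depth
for n in('top','side'):
    z=np.load(f'pics/a_{n}.npz');W=cloud(n,z['d'])
    m=((W[...,2]>.07)&(W[...,2]<.095)&(W[...,0]>.4)).astype(np.uint8)*255
    e=cv2.Canny(m,50,150);o=z['im'].copy();o[e>0]=(0,0,255)
    y,x=(90,130) if n=='top' else (110,110)
    cv2.imwrite(f'pics/edge_{n}.png',cv2.resize(o[y:y+200,x:x+370 if n=='top' else x+270],None,fx=2,fy=2,interpolation=cv2.INTER_NEAREST))
E
```

```text
top campos [0.386 0.015 1.083]
[[595.9 304.6]
 [638.8 316.2]
 [295.2 385.9]
 [344.8 126.3]]
side campos [0.019 0.64  0.749]
[[463.4 102.4]
 [473.9  65.3]
 [470.  320.5]
 [263.8 194.3]]
(300, 290) [ 3.418e-01  1.284e-01 -3.000e-04]
(100, 300) [ 7.016e-01  4.003e-01 -6.000e-04]
(400, 170) [0.1825 0.0876 0.3652]
(500, 180) [ 0.0701 -0.5509 -0.0017]
(330, 160) [ 0.5481 -0.3714 -0.0013]
```

View pics/edge_top.png

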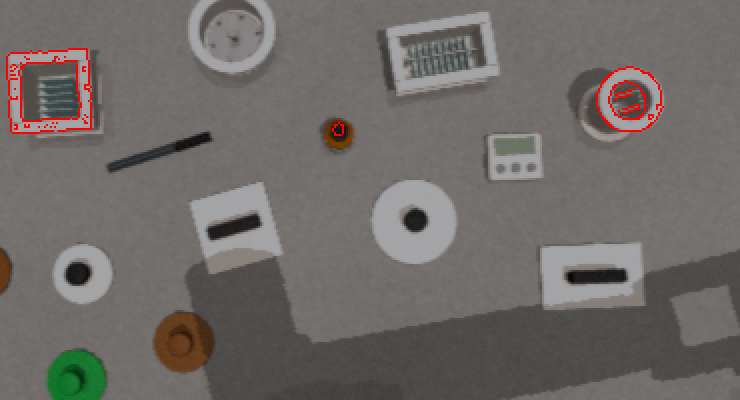

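View pics/edge_side.png

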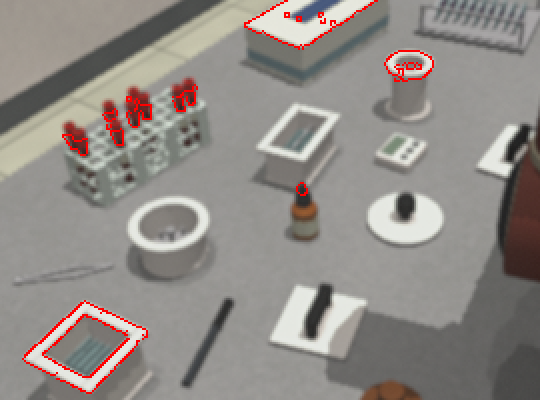

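View pics/crop2.png

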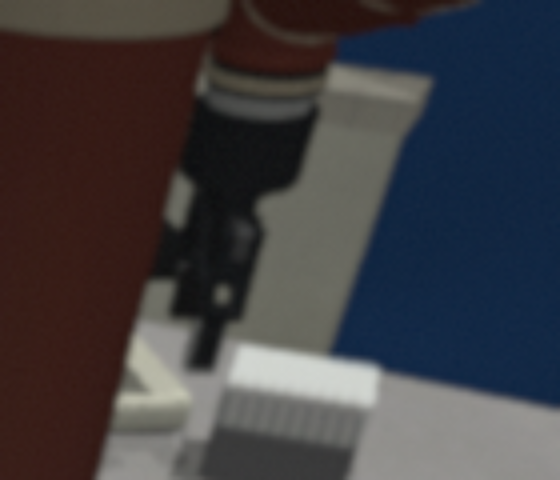

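```bash
python3 - <<'E'
import numpy as np,cv2
from meas import *
import seg
S={k:(v[0],v[1],v[2],200) for k,v in seg.S.items()}
seg.rim('a','side',S)
for n in('top','side'):
    z=np.load(f'pics/a_{n}.npz');W=cloud(n,z['d']);im=z['im'];hsv=cv2.cvtColor(im,cv2.COLOR_BGR2HSV)
    for nm,v in seg.S.items():
        if v[1]>.03:
            m=(np.hypot(W[...,0]-v[0][0],W[...,1]-v[0][1])<.085)&(abs(W[...,2]-v[1])<.012)
            print(n,nm,m.sum(),'medz',np.median(W[m][:,2]).round(4),'want',v[1])
    b=(hsv[...,1]<40)&(abs(W[...,2])<.012)&(W[...,0]>.25)&(W[...,0]<.8)&(abs(W[...,1])<.45)
    P=W[b];A=np.c_[P[:,:2],np.ones(len(P))];print(n,'bench plane',np.linalg.lstsq(A,P[:,2],rcond=None)[0].round(4))
    # black knobs
    m=(im.max(2)<60).astype(np.uint8);N,l,st,c=cv2.connectedComponentsWithStats(m)
    for i in range(1,N):
        if 30<st[i,4]<600:
            P=ray(n,c[i],.036)[0];print(' black',c[i].round(1),st[i,4],P.round(4), 'depth',np.median(W[l==i],0).round(4))
E
```

```text
side jl circ [370.1 305.8  70.3] rect [367.4 307.7] [69.7 62.7]
side bl circ [438.6 -87.1  99.9] rect [438.4 -85.1] [96.6 92.6]
side sl rect [428.3 124.9] [88.6 90.1] ang of 1st side 16.6
side tl rect [ 404.3 -291.4] [ 40.9 117. ] ang of 1st side 20.7
side jar circ [ 572.3 -315.5   69. ] rect [ 571.8 -315.8] [63.7 57.7]
side bowl circ [653.6 131.   99.7] rect [654.  131.1] [98.9 93.7]
side pot rect [576.2 331.8] [90.4 89.7] ang of 1st side 4.9
side tr rect [ 630.5 -111.4] [ 74.4 116.8] ang of 1st side 10.2
top jar 538 medz 0.0854 want 0.086
top bowl 723 medz 0.0551 want 0.056
top pot 868 medz 0.0731 want 0.074
top tr 907 medz 0.0593 want 0.06
top bench plane [-0.002  -0.0006  0.0014]
 black [136.7  47.6] 426 [0.7941 0.3906 0.036 ] depth [0.7954 0.3884 0.0166]
 black [422.1  44.5] 110 [ 0.8096 -0.2856  0.036 ] depth [ 0.8138 -0.2893  0.0228]
 black [19.2 92.5] 135 [0.6822 0.6679 0.036 ] depth [0.6683 0.6372 0.0849]
 black [530.3 138.6] 117 [ 0.5896 -0.5368  0.036 ] depth [ 0.5946 -0.5504  0.0073]
 black [ 23.9 102.6] 40 [0.6578 0.6554 0.036 ] depth [0.6443 0.6228 0.0885]
 black [ 18.8
[... 2132 characters left out ...]
.1313 0.038 ]
 black [221.2 266.2] 38 [0.5143 0.1947 0.036 ] depth [0.5319 0.1784 0.011 ]
 black [ 24.7 301.5] 42 [0.801  0.5048 0.036 ] depth [0.8181 0.5022 0.0197]
 black [239.  331.9] 127 [0.3701 0.3082 0.036 ] depth [0.369  0.3097 0.0394]
 black [  5.4 356.5] 38 [0.7081 0.5987 0.036 ] depth [0.6674 0.6015 0.0778]
 black [ 10.3 373.3] 83 [0.6668 0.6122 0.036 ] depth [0.6279 0.6148 0.0788]
 black [ 14.7 392.4] 139 [0.6247 0.6276 0.036 ] depth [0.5883 0.6305 0.0788]
 black [ 26.5 406.8] 138 [0.5826 0.6302 0.036 ] depth [0.5485 0.6337 0.0791]
 black [  8.4 410.5] 49 [0.6027 0.6514 0.036 ] depth [0.5561 0.6513 0.0932]
 black [ 50.6 412.1] 53 [0.5392 0.6119 0.036 ] depth [0.5075 0.6141 0.0793]
```

```bash
cat > nav.py <<'E'
# usage: nav.py x y z jawdeg  -> shift/turn in tool axes from measured pose; jaw axis mod 180
import sys,numpy as np
from scipy.spatial.transform import Rotation as Ro
from station import ctrl
o=ctrl.get_obs();R=Ro.from_rotvec(o['tool_rot']).as_matrix()
j=np.degrees(np.arctan2(R[1,1],R[0,1]))
print('t',round(o['t'],2),'pos',o['tool_pos'].round(4),'jaw',round(j,2),'down',R[:,0].round(4),'F',o['contact_force'].round(1),'open',round(o['opening'],4),'q1,6',o['q'][[0,5]].round(2))
if len(sys.argv)>4:
    p=np.array([float(a) for a in sys.argv[1:4]]);a=float(sys.argv[4])
    d=(a-j+90)%180-90
    Rt=Ro.from_euler('z',j+d,degrees=True).as_matrix()@np.array([[0,0,1],[0,1,0],[-1,0,0]]).astype(float)
    # columns: x=-Z, y=Y... rotate so y axis at angle
    yy=np.array([np.cos(np.radians(j+d)),np.sin(np.radians(j+d)),0]);xx=np.array([0,0,-1.]);Rt=np.c_[xx,yy,np.cross(xx,yy)]
    print('shift',(R.T@(p-o['tool_pos'])).round(4),'turn',np.degrees(Ro.from_matrix(R.T@Rt).as_rotvec()).round(2))
E
python3 nav.py 0.438 -0.088 0.15 0
```

```text
t 0.1 pos [ 0.2367 -0.5778  0.192 ] jaw -67.73 down [-5.0e-04  1.8e-03 -1.0e+00] F [-0.2 -0.8  0.4] open 0.0854 q1,6 [-1.3  -0.12]
shift [ 0.0428 -0.3768 -0.3719] turn [-67.73  -0.07   0.09]
```

```bash
python3 -m handwheel '[1,0,-0.377,-0.372,-67.7,0,0, 1,0,-0.377,-0.372,-67.7,0,0, 1,0,-0.377,-0.372,-67.7,0,0, 1,0,-0.377,-0.372,-67.7,0,0, 1,0,-0.377,-0.372,-67.7,0,0, 1,0,-0.377,-0.372,-67.7,0,0, 1,0,-0.377,-0.372,-67.7,0,0, 1,0,-0.377,-0.372,-67.7,0,0, 1,0,-0.377,-0.372,-67.7,0,0, 1,0,-0.377,-0.372,-67.7,0,0, 1,0,-0.377,-0.372,-67.7,0,0, 1,0,-0.377,-0.372,-67.7,0,0]' 40; python3 nav.py 0.438 -0.088 0.10 0
```

```text
t: 1.1
tool_pos: [0.427, -0.1138, 0.1928]
tool_rot: [1.21, 1.209, -1.21]
contact_force: [1.1, -0.9, 0.6]
opening: 0.0856
t 1.1 pos [ 0.427  -0.1138  0.1928] jaw -0.04 down [ 2.e-04 -1.e-04 -1.e+00] F [ 1.1 -0.9  0.6] open 0.0856 q1,6 [-0.43 -0.43]
shift [ 0.0928  0.0109 -0.0258] turn [-0.04  0.01 -0.01]
```

```bash
python3 -m handwheel '[1,0.10,0.011,-0.026,0,0,0, 1,0.10,0.011,-0.026,0,0,0, 1,0.10,0.011,-0.026,0,0,0, 1,0.10,0.011,-0.026,0,0,0]'; python3 look.py b >/dev/null; python3 nav.py .438 -.088 .08 0; python3 - <<'E'
import numpy as np,cv2
from meas import *
from station import ctrl
p=ctrl.get_obs()['tool_pos']
for n,(x,y,w,h) in dict(side=(260,130,100,130),top=(260,130,180,140)).items():
    im=cv2.imread(f'pics/b_{n}.png')
    k=5 if n=='side' else 4
    c=cv2.resize(im[y:y+h,x:x+w],None,fx=k,fy=k,interpolation=cv2.INTER_CUBIC)
    for dx in(-.042,0,.042):
      for dz in (0,.013):
        q=proj(n,p+[dx,0,dz])[0];print(n,dx,dz,q.round(1));cv2.circle(c,tuple(int(a) for a in ((q-[x,y]+.5)*k)),3,(0,255,0) if dz else (0,0,255),-1)
    cv2.imwrite(f'pics/bc_{n}.png',c)
E
```

```text
t: 1.43
tool_pos: [0.4337, -0.0869, 0.0867]
tool_rot: [1.206, 1.221, -1.214]
contact_force: [-0.2, 0.8, -1.0]
opening: 0.0852
t 1.53 pos [ 0.4374 -0.0897  0.0927] jaw 0.01 down [-1.7e-03  4.0e-04 -1.0e+00] F [0.  0.5 0.2] open 0.0851 q1,6 [-0.37 -0.37]
shift [ 0.0127  0.0006 -0.0017] turn [ 0.01 -0.02  0.1 ]
side -0.042 0 [329.4 199.5]
side -0.042 0.013 [329.6 195.4]
side 0 0 [314.9 193.8]
side 0 0.013 [315.1 189.7]
side 0.042 0 [301.  188.4]
side 0.042 0.013 [301.  184.3]
top -0.042 0 [339.4 218.6]
top -0.042 0.013 [340.  218.5]
top 0 0 [339.6 199.5]
top 0 0.013 [340.2 199.2]
top 0.042 0 [339.8 180.4]
top 0.042 0.013 [340.5 179.9]
```

View pics/bc_side.png

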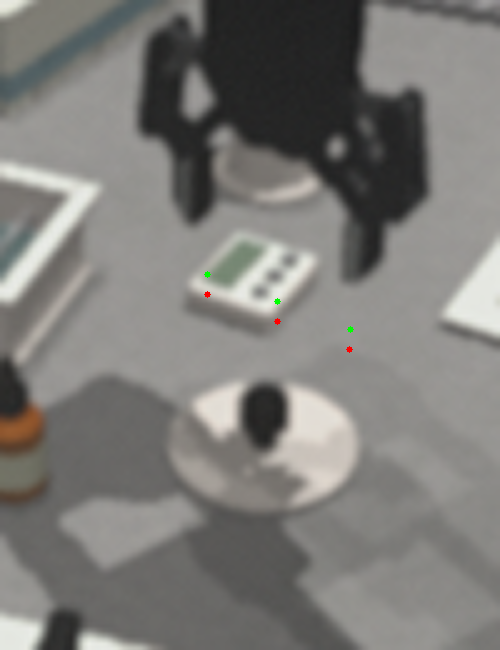

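View pics/bc_top.png

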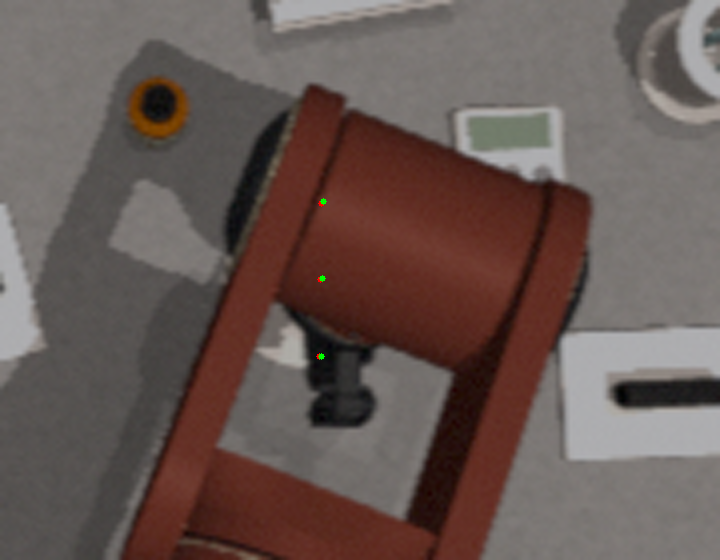

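```bash
python3 - <<'E'
import numpy as np
from meas import *
z=np.load('pics/b_side.npz');W=cloud('side',z['d'])
for c in [(298,168),(298,171),(298,172),(331,180),(332,183),(312,213),(307,185)]: print(c,W[c[1],c[0]].round(4))
z=np.load('pics/b_top.npz');W=cloud('top',z['d'])
for c in [(345,232),(340,222),(346,220),(341,214)]: print('top',c,W[c[1],c[0]].round(4))
E
python3 look.py b2 >/dev/null; python3 nav.py .438 -.088 .08 0
```

```text
(298, 168) [ 0.4818 -0.0786  0.1617]
(298, 171) [ 0.4808 -0.0771  0.154 ]
(298, 172) [ 0.4814 -0.0782  0.1501]
(331, 180) [ 0.3899 -0.0807  0.1603]
(332, 183) [ 0.3862 -0.0797  0.1536]
(312, 213) [ 0.4378 -0.0787  0.0362]
(307, 185) [ 0.528  -0.1991  0.015 ]
top (345, 232) [ 0.3694 -0.0844  0.2441]
top (340, 222) [ 0.3878 -0.0813  0.1847]
top (346, 220) [ 0.3917 -0.0868  0.2382]
top (341, 214) [ 0.4016 -0.0707  0.299 ]
t 1.63 pos [ 0.4393 -0.0909  0.0953] jaw -0.06 down [ 0.0032 -0.0014 -1.    ] F [-0.1  0.5 -0.5] open 0.0853 q1,6 [-0.37 -0.37]
shift [ 0.0153 -0.0014 -0.0029] turn [-0.06  0.08 -0.18]
```

```bash
python3 - <<'E'
import numpy as np,cv2
from meas import *
from station import ctrl
p=np.array([.4385,-.0905,.0955])
for n,(x,y,w,h) in dict(side=(260,130,100,130),top=(260,130,180,140)).items():
    im=cv2.imread(f'pics/b2_{n}.png')
    k=5 if n=='side' else 4
    c=cv2.resize(im[y:y+h,x:x+w],None,fx=k,fy=k,interpolation=cv2.INTER_CUBIC)
    for dx in(-.042,0,.042):
      for dz in (0,.013):
        q=proj(n,p+[dx,0,dz])[0];cv2.circle(c,tuple(int(a) for a in ((q-[x,y]+.5)*k)),3,(0,255,0) if dz else (0,0,255),-1)
    cv2.imwrite(f'pics/b2c_{n}.png',c)
E
```

```text
(no output)
```

View pics/b2c_side.png

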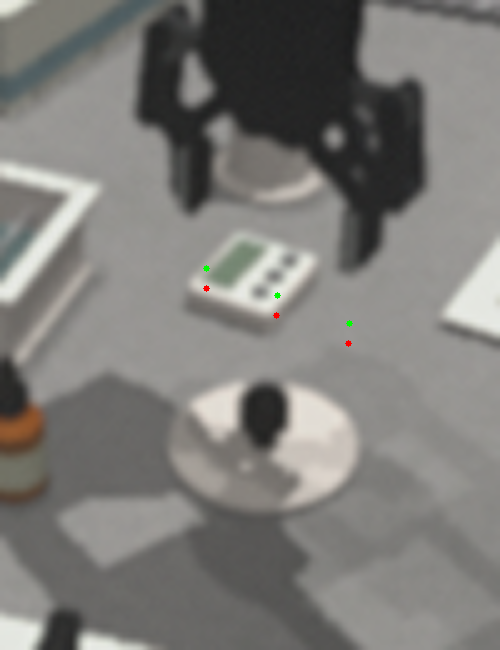

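View pics/b2c_top.png

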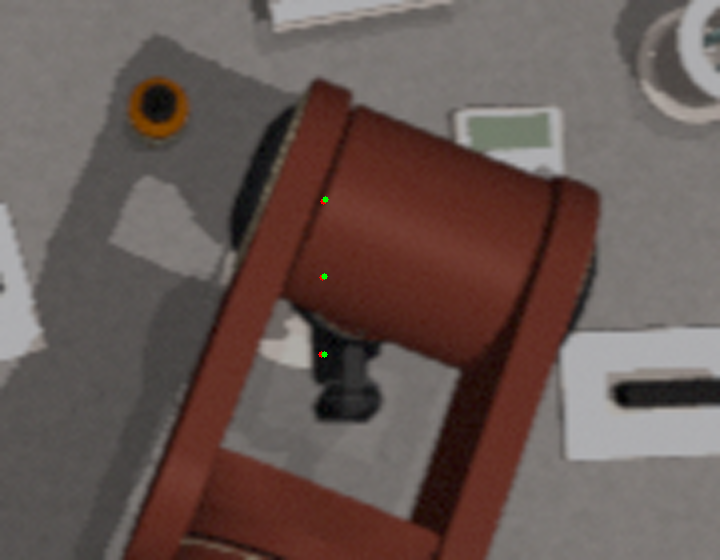

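```bash
python3 - <<'E'
import numpy as np
from meas import *
for t in('b2','a'):
    z=np.load(f'pics/{t}_side.npz');W=cloud('side',z['d']);im=z['im']
    m=(im.max(2)<70)&(W[...,2]>.06)&(z['d']>0)
    if t=='b2': m&=(abs(W[...,1]+.09)<.07)&(W[...,0]>.34)&(W[...,0]<.54)
    else: m&=(abs(W[...,1]+.578)<.12)&(abs(W[...,0]-.237)<.1)
    P=W[m]; print(t,len(P),'minz',np.sort(P[:,2])[:5].round(3))
    for a in np.arange(.1,.34,.01):
        s=P[(P[:,2]>=a)&(P[:,2]<a+.01)]
        if len(s): print(round(a,2),len(s),'x',s[:,0].min().round(3),s[:,0].max().round(3),'y',s[:,1].min().round(3),np.median(s[:,1]).round(3),s[:,1].max().round(3))
E
```

```text
b2 3075 minz [0.147 0.15  0.151 0.151 0.151]
0.14 1 x 0.485 0.485 y -0.097 -0.097 -0.097
0.15 23 x 0.385 0.486 y -0.099 -0.083 -0.077
0.16 32 x 0.384 0.485 y -0.095 -0.084 -0.078
0.17 35 x 0.383 0.486 y -0.097 -0.083 -0.077
0.18 33 x 0.381 0.491 y -0.098 -0.081 -0.074
0.19 113 x 0.368 0.511 y -0.098 -0.08 -0.074
0.2 130 x 0.367 0.509 y -0.105 -0.079 -0.069
0.21 169 x 0.368 0.509 y -0.105 -0.077 -0.07
0.22 134 x 0.369 0.507 y -0.095 -0.077 -0.067
0.23 214 x 0.371 0.508 y -0.096 -0.077 -0.066
0.24 210 x 0.372 0.506 y -0.099 -0.079 -0.074
0.25 32 x 0.377 0.445 y -0.091 -0.08 -0.053
0.26 110 x 0.403 0.465 y -0.093 -0.057 -0.05
0.27 125 x 0.403 0.464 y -0.093 -0.057 -0.05
0.28 125 x 0.402 0.46 y -0.097 -0.057 -0.049
0.29 134 x 0.402 0.465 y -0.095 -0.058 -0.049
0.3 167 x 0.402 0.474 y -0.115 -0.062 -0.05
0.31 38 x 0.405 0.459 y -0.09 -0.06 -0.052
0.32 34 x 0.406 0.461 y -0.094 -0.057 -0.052
0.33 112 x 0.403 0.459 y -0.095 -0.058 -0.05
a 1777 minz [0.242 0.243 0.243 0.243 0.243]
0.24 15 x 0.227 0.266 y -0.62 -0.617 -0.527
0.25 43 x 0.213 0.265 y -0.62 -0.529 -0.521
0.26 39 x 0.213 0.266 y -0.62 -0.529 -0.52
0.27 43 x 0.212 0.269 y -0.62 -0.528 -0.517
0.28 31 x 0.207 0.278 y -0.637 -0.608 -0.508
0.29 72 x 0.201 0.279 y -0.635 -0.514 -0.501
0.3 61 x 0.202 0.277 y -0.634 -0.533 -0.503
0.31 70 x 0.201 0.275 y -0.632 -0.515 -0.501
0.32 83 x 0.203 0.275 y -0.632 -0.541 -0.505
0.33 95 x 0.202 0.263 y -0.592 -0.536 -0.506
```

```bash
python3 -m handwheel '[1,0.04,0,-0.002,0,0,0, 1,0.08,0,-0.002,0,0,0, 1,0.08,0,-0.002,0,0,0, 1,0.08,0,-0.002,0,0,0, 1,0.08,0,-0.002,0,0,0]'; python3 look.py c >/dev/null; python3 nav.py .438 -.088 .013 0; python3 - <<'E'
import cv2
im=cv2.imread('pics/c_side.png');cv2.imwrite('pics/cc_side.png',cv2.resize(im[130:260,260:360],None,fx=5,fy=5,interpolation=cv2.INTER_CUBIC))
E
```

```text
t: 2.05
tool_pos: [0.44, -0.0891, 0.016]
tool_rot: [1.211, 1.205, -1.208]
contact_force: [0.4, -0.5, 0.9]
opening: 0.0853
t 2.15 pos [ 0.4407 -0.0891  0.0167] jaw -0.04 down [ 0.0058 -0.0022 -1.    ] F [ 0.2 -0.1  0.8] open 0.0853 q1,6 [-0.37 -0.36]
shift [ 0.0037 -0.0028 -0.0011] turn [-0.04  0.12 -0.33]
```

View pics/cc_side.png

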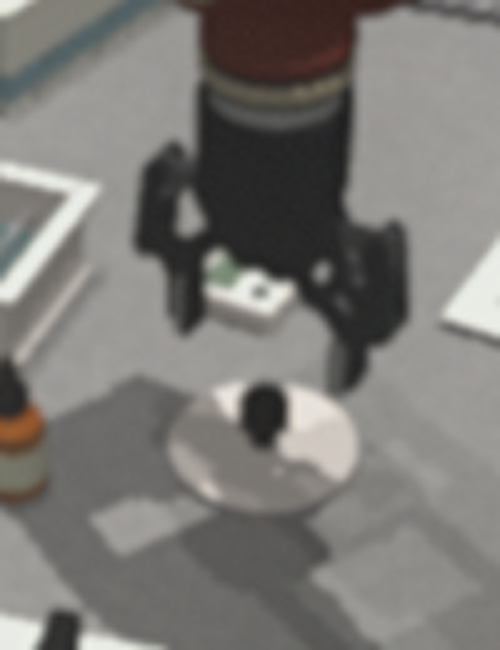

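```bash
cat > tips.py <<'E'
import sys,numpy as np
from meas import *
from station import ctrl
t=sys.argv[1];p=ctrl.get_obs()['tool_pos']
z=np.load(f'pics/{t}_side.npz');W=cloud('side',z['d']);im=z['im']
c=np.array([float(a) for a in sys.argv[2:4]]) if len(sys.argv)>3 else p[:2]
m=(im.max(2)<70)&(W[...,2]>.05)&(np.hypot(W[...,0]-c[0],W[...,1]-c[1])<.09)
P=W[m];print('minz',np.sort(P[:,2])[:4].round(3))
lo=np.sort(P[:,2])[3]
s=P[(P[:,2]<lo+.03)]
print('x',s[:,0].min().round(4),s[:,0].max().round(4),'y',np.percentile(s[:,1],[1,10,50,90,99]).round(4),'robot',p.round(4))
E
python3 tips.py c
```

```text
minz [0.073 0.074 0.075 0.075]
x 0.3857 0.4944 y [-0.0953 -0.0905 -0.0815 -0.0774 -0.0755] robot [ 0.4407 -0.0891  0.0167]
```

```bash
python3 -m handwheel '[1,0.013,0,0,0,0,0, 1,0.025,0,0,0,0,0, 1,0.025,0,0,0,0,0, 1,0.025,0,0,0,0,0]'; python3 look.py d >/dev/null; python3 nav.py .438 -.088 .013 0;python3 tips.py d; python3 - <<'E'
import cv2
im=cv2.imread('pics/d_side.png');cv2.imwrite('pics/dc_side.png',cv2.resize(im[130:260,260:360],None,fx=5,fy=5,interpolation=cv2.INTER_CUBIC))
E
```

```text
t: 2.48
tool_pos: [0.439, -0.0883, -0.0104]
tool_rot: [1.21, 1.207, -1.208]
contact_force: [1.2, 0.4, -0.6]
opening: 0.0856
t 2.58 pos [ 0.4394 -0.0884 -0.0101] jaw -0.02 down [ 0.0029 -0.0011 -1.    ] F [ 1.  -0.5  0.6] open 0.0854 q1,6 [-0.36 -0.36]
shift [-0.0231 -0.0014 -0.0004] turn [-0.02  0.06 -0.17]
minz [0.05  0.05  0.052 0.052]
x 0.3819 0.4879 y [-0.0946 -0.0903 -0.0803 -0.0767 -0.0732] robot [ 0.4394 -0.0884 -0.0101]
```

View pics/dc_side.png

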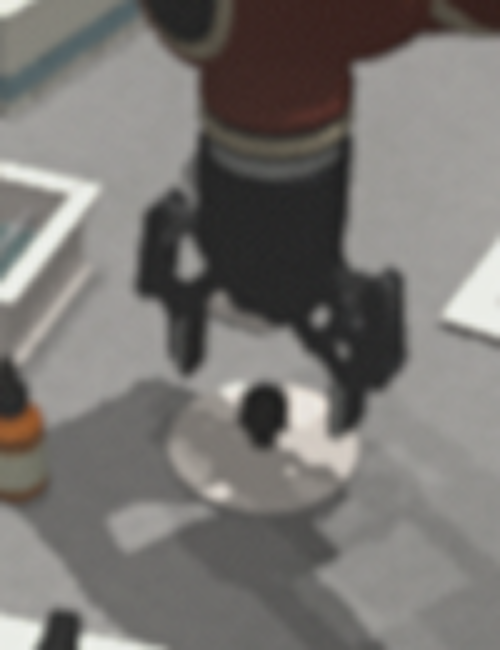

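```bash
python3 -m handwheel '[1,0.012,-0.001,0,0,0,0, 1,0.023,-0.001,0,0,0,0, 1,0.023,-0.001,0,0,0,0, 1,0.023,-0.001,0,0,0,0, 1,0.023,-0.001,0,0,0,0]'; python3 look.py e >/dev/null; python3 nav.py .438 -.088 .013 0;sed -i 's/W\[...,2\]>.05/W[...,2]>.044/' tips.py; python3 - <<'E'
import cv2
im=cv2.imread('pics/e_side.png');cv2.imwrite('pics/ec_side.png',cv2.resize(im[130:260,260:360],None,fx=5,fy=5,interpolation=cv2.INTER_CUBIC))
E
```

```text
t: 3.0
tool_pos: [0.4372, -0.0879, -0.0346]
tool_rot: [1.21, 1.209, -1.209]
contact_force: [-0.4, -0.3, 0.5]
opening: 0.0854
t 3.1 pos [ 0.4375 -0.0881 -0.0343] jaw -0.02 down [ 1.e-03 -4.e-04 -1.e+00] F [-0.5 -0.4  0.3] open 0.085 q1,6 [-0.37 -0.37]
shift [-0.0473  0.0005 -0.    ] turn [-0.02  0.02 -0.06]
```

View pics/ec_side.png

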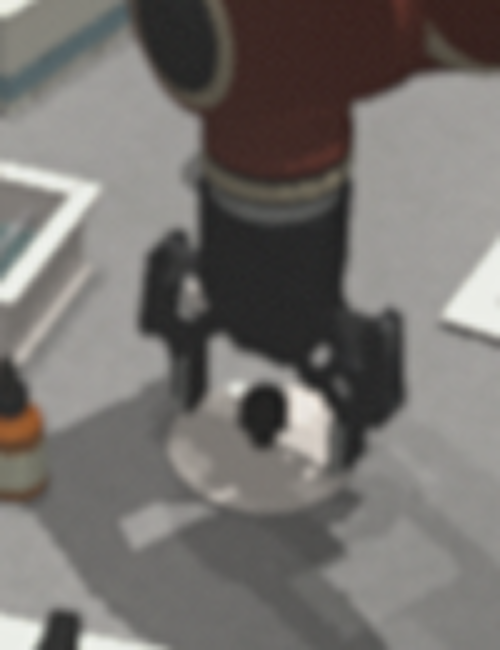

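```bash
python3 -m handwheel '[1,-0.004,0,0,0,0,0, 0.2,-0.004,0,0,0,0,0, 0.2,-0.004,0,0,0,0,0, 0.2,-0.004,0,0,0,0,0, 0.2,-0.004,0,0,0,0,0, 0.2,-0.004,0,0,0,0,0, 0.2,-0.004,0,0,0,0,0, 0.2,-0.004,0,0,0,0,0]' 40; python3 look.py f >/dev/null; python3 nav.py .438 -.088 .013 0; python3 - <<'E'
import cv2
im=cv2.imread('pics/f_side.png');cv2.imwrite('pics/fc_side.png',cv2.resize(im[130:260,260:360],None,fx=5,fy=5,interpolation=cv2.INTER_CUBIC))
E
```

```text
t: 3.77
tool_pos: [0.4391, -0.0885, -0.0293]
tool_rot: [1.211, 1.205, -1.207]
contact_force: [2.3, 0.6, 5.4]
opening: 0.0266
t 3.87 pos [ 0.4391 -0.0885 -0.0293] jaw -0.03 down [ 0.004  -0.0011 -1.    ] F [1.6 0.4 5.5] open 0.0266 q1,6 [-0.37 -0.37]
shift [-0.0423 -0.0009 -0.0004] turn [-0.03  0.06 -0.23]
```

View pics/fc_side.png

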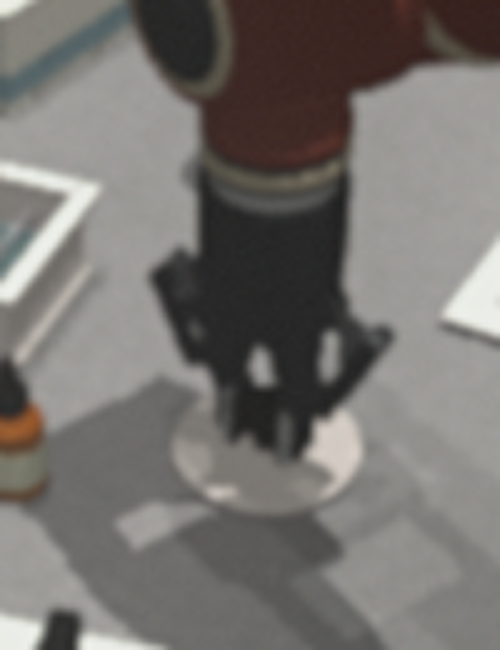

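```bash
python3 -m handwheel '[0.2,-0.01,0,0,0,0,0, 0.2,-0.04,0,0,0,0,0, 0.2,-0.08,0,0,0,0,0, 0.2,-0.12,0,0,0,0,0, 0.2,-0.13,0.02,-0.02,0,0,0, 0.2,-0.13,0.05,-0.05,0,0,0, 0.2,-0.13,0.075,-0.075,0,0,0, 0.2,-0.13,0.1,-0.1,0,0,0, 0.2,-0.13,0.125,-0.125,0,0,0, 0.2,-0.13,0.15,-0.15,0,0,0, 0.2,-0.13,0.175,-0.175,0,0,0, 0.2,-0.13,0.2,-0.2,0,0,0]' 60;  python3 -m handwheel '[0.2,0,0.01,-0.012,0,0,0, 0.2,0,0.0155,-0.0186,0,0,0, 0.2,0.02,0.0155,-0.0186,0,0,0, 0.2,0.04,0.0155,-0.0186,0,0,0, 0.2,0.045,0.0155,-0.0186,0,0,0, 0.2,0.045,0.0155,-0.0186,0,0,0, 0.2,0.045,0.0155,-0.0186,0,0,0]'; python3 look.py g >/dev/null; python3 nav.py .6546 .1301 .0227 0
```

```text
t: 4.87
tool_pos: [0.6371, 0.1134, 0.0985]
tool_rot: [1.208, 1.21, -1.211]
contact_force: [0.3, -1.1, -0.7]
opening: 0.0261
t: 5.45
tool_pos: [0.6519, 0.1301, 0.0541]
tool_rot: [1.209, 1.209, -1.211]
contact_force: [-0.3, -0.2, -0.3]
opening: 0.0264
t 5.55 pos [0.6534 0.1303 0.0558] jaw -0.05 down [ 2.2e-03  2.0e-04 -1.0e+00] F [-0.  -0.3 -0.9] open 0.0262 q1,6 [0.09 0.09]
shift [0.0331 0.0011 0.0002] turn [-0.05 -0.01 -0.13]
```

View pics/g_side.png

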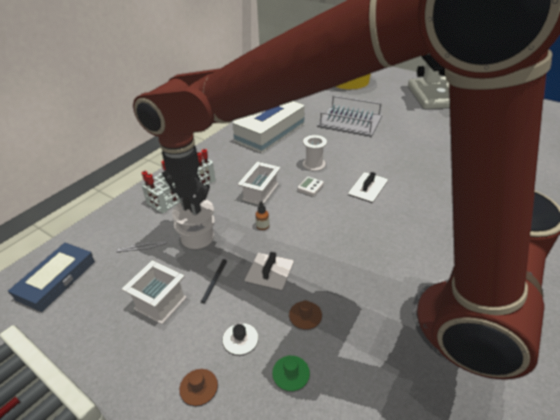

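View pics/g_top.png

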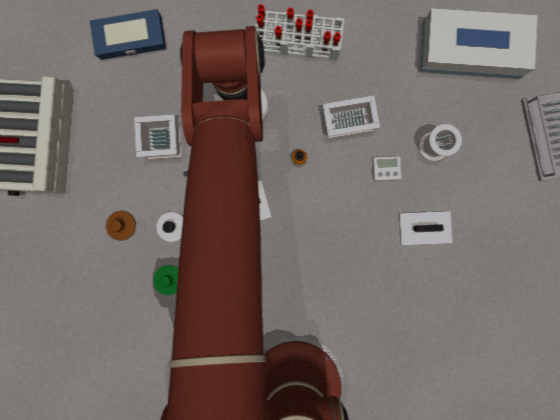

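```bash
cat > crop.py <<'E'
import sys,cv2
t,x,y,w,h=sys.argv[1],*map(int,sys.argv[2:6]);im=cv2.imread(f'pics/{t}.png')
k=min(800/w,600/h);cv2.imwrite(f'pics/{t}_z{x}_{y}.png',cv2.resize(im[y:y+h,x:x+w],None,fx=k,fy=k,interpolation=cv2.INTER_CUBIC))
E
python3 crop.py g_side 150 160 100 100;sed -n 1,1p /dev/null; python3 - <<'E'
import seg
S={k:(v[0],v[1],v[2],190) for k,v in seg.S.items() if k in('jl','sl','tl')};S['tl']=((.375,-.29),.009,'r',175)
seg.rim('g','side',S); seg.rim('g','top',{k:(v[0],v[1],v[2],140) for k,v in S.items()})
E
```

```text
side jl circ [370.1 305.9  71.5] rect [368.8 306.6] [70.7 67.3]
side sl rect [432.  105.2] [88.2 51.5] ang of 1st side 16.6
side tl rect [ 377.  -296.4] [ 79.2 119.7] ang of 1st side 3.4
top jl circ [367.7 301.8  72.2] rect [367.8 306.6] [69.2 60.1]
top sl rect [435.6  78.7] [91.3 24.6] ang of 1st side 3.7
top tl rect [ 375.8 -305.7] [ 75.4 121.4] ang of 1st side 3.4
```

View pics/g_side_z150_160.png

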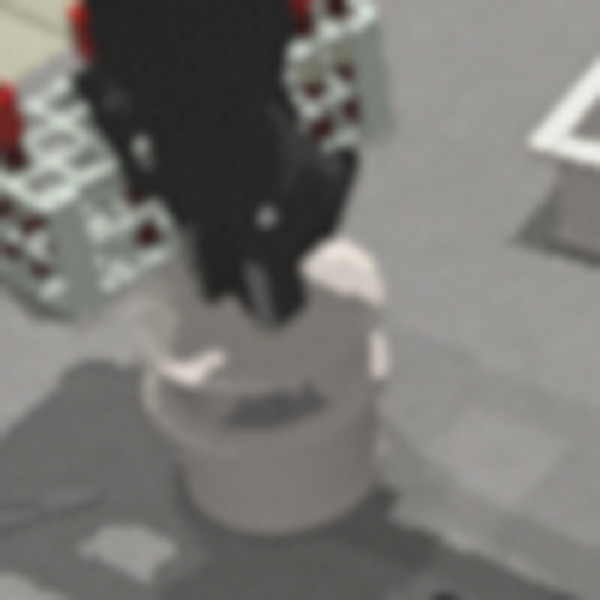

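```bash
python3 -m handwheel '[0.2,0.012,0,0,0,0,0, 0.2,0.024,0,0,0,0,0, 0.2,0.024,0,0,0,0,0, 0.2,0.026,0,0,0,0,0, 0.2,0.026,0,0,0,0,0]'; python3 look.py h >/dev/null; python3 nav.py .6546 .1301 .0227 0;python3 crop.py h_side 150 160 100 100
```

```text
t: 5.97
tool_pos: [0.652, 0.1306, 0.0272]
tool_rot: [1.209, 1.21, -1.211]
contact_force: [-0.5, -0.1, -1.2]
opening: 0.0266
t 6.07 pos [0.6527 0.1307 0.0282] jaw -0.02 down [ 2.e-04  0.e+00 -1.e+00] F [-0.2  0.6 -0.2] open 0.026 q1,6 [0.09 0.09]
shift [0.0055 0.0019 0.0006] turn [-0.02 -0.   -0.01]
```

View pics/h_side_z150_160.png

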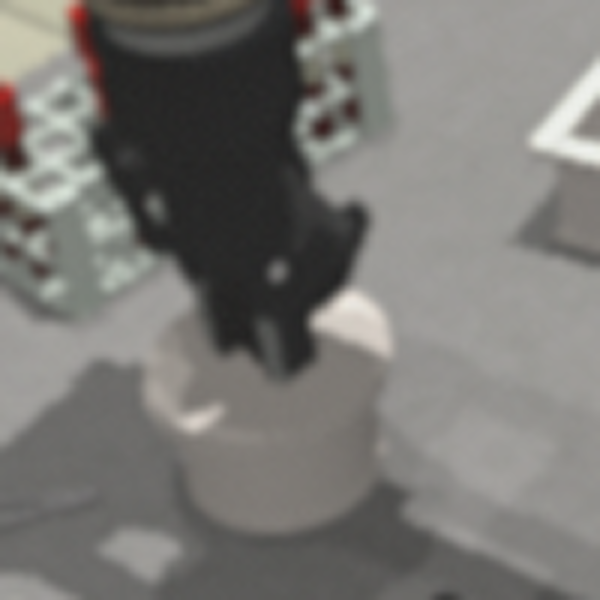

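```bash
python3 -m handwheel '[0.2,0.002,0.001,0,0,0,0, 0.2,0.004,0.001,0,0,0,0, 0.2,0.004,0.001,0,0,0,0]';  python3 -m handwheel '[0.2,0.001,0,0,0,0,0, 0.2,0.002,0,0,0,0,0, 0.2,0.002,0,0,0,0,0]'; python3 nav.py .6546 .1301 .0227 0
```

```text
t: 6.32
tool_pos: [0.6535, 0.1306, 0.0238]
tool_rot: [1.209, 1.209, -1.21]
contact_force: [-0.1, -1.2, -1.4]
opening: 0.0262
t: 6.57
tool_pos: [0.6537, 0.1307, 0.0229]
tool_rot: [1.21, 1.209, -1.209]
contact_force: [-3.0, -0.2, 3.0]
opening: 0.0262
t 6.57 pos [0.6537 0.1307 0.0229] jaw -0.02 down [ 2.e-04 -0.e+00 -1.e+00] F [-3.  -0.2  3. ] open 0.0262 q1,6 [0.09 0.09]
shift [0.0002 0.0009 0.0006] turn [-0.02  0.   -0.01]
```

```bash
python3 -m handwheel '[0.2,0.001,0,0,0,0,0, 0.3,0.001,0,0,0,0,0, 0.4,0.001,0,0,0,0,0, 0.6,0.001,0,0,0,0,0, 0.6,0.001,0,0,0,0,0, 0.7,-0.02,0,0,0,0,0, 0.8,-0.05,0,0,0,0,0, 0.9,-0.09,0,0,0,0,0, 1,-0.13,0,0,0,0,0, 1,-0.13,0,0,0,0,0]'; python3 look.py i >/dev/null; python3 nav.py .43 .124 .10 16.8;python3 crop.py i_side 150 160 100 100;python3 seg.py i
```

```text
t: 7.4
tool_pos: [0.6592, 0.1312, 0.1632]
tool_rot: [1.218, 1.198, -1.196]
contact_force: [1.1, -0.1, 1.1]
opening: 0.085
t 7.5 pos [0.6556 0.1308 0.1555] jaw -0.02 down [ 6.1e-03  5.0e-04 -1.0e+00] F [-0.9 -0.2 -0.9] open 0.0855 q1,6 [0.09 0.09]
shift [ 0.0541 -0.2259  0.0069] turn [-16.82   0.02  -0.35]
top jl circ [369.  309.   67.8] rect [369.1 319.3] [30.8 67.2]
bl none
top sl rect [433.7  86.5] [94.8 36.5] ang of 1st side 10.6
top tl rect [ 372.9 -289.7] [165.6 165.5] ang of 1st side 1.0
top jar circ [ 572.9 -324.7   70.6] rect [ 573.  -324.7] [69.5 66.3]
top bowl circ [653.7  92.5  72.6] rect [653.8  85.6] [72.5 18.5]
top pot rect [575.  327.1] [91.  91.1] ang of 1st side 5.0
top tr rect [ 630.4 -119.1] [ 75.3 117.7] ang of 1st side 10.4
side jl circ [370.6 304.9  74.6] rect [369.3 305.9] [74.3 71. ]
bl none
side sl rect [418.4 101.2] [141.4 133.3] ang of 1st side 33.0
side tl rect [ 365.8 -275. ] [165.7 165.4] ang of 1st side 84.3
side jar circ [ 570.8 -314.2   72.6] rect [ 570.5 -313.3] [69.3 63.2]
side bowl circ [643.8 100.6  76.8] rect [641.5  98. ] [37.2 71.4]
side pot rect [575.4 332.7] [92.9 91.4] ang of 1st side 5.0
side tr rect [ 629.2 -110.4] [ 77.2 119.3] ang of 1st side 10.0
```

View pics/i_side_z150_160.png

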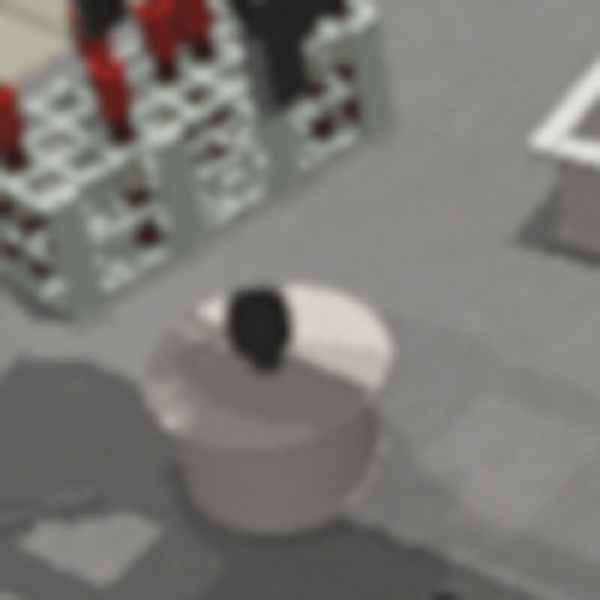

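```bash
python3 -m handwheel '[1,0,-0.03,0,0,0,0, 1,0,-0.07,0.002,-6,0,0, 1,0,-0.11,0.004,-12,0,0, 1,0,-0.15,0.0065,-16.6,0,0, 1,0,-0.19,0.0065,-16.6,0,0, 1,0,-0.225,0.0065,-16.6,0,0, 1,0.03,-0.225,0.0065,-16.6,0,0, 1,0.07,-0.225,0.0065,-16.6,0,0, 1,0.1,-0.225,0.0065,-16.6,0,0, 1,0.1,-0.225,0.0065,-16.6,0,0, 1,0.1,-0.225,0.0065,-16.6,0,0]'; python3 look.py j >/dev/null; python3 nav.py .429 .1245 -.030 16.6;python3 tips.py j;python3 crop.py j_side 220 190 120 120
```

```text
t: 8.42
tool_pos: [0.4257, 0.1239, 0.0493]
tool_rot: [0.99, 1.337, -0.998]
contact_force: [0.8, 0.0, -0.3]
opening: 0.0855
t 8.52 pos [0.4295 0.1243 0.0532] jaw 16.57 down [ 1.2e-03  1.0e-04 -1.0e+00] F [ 0.2 -0.3 -0.4] open 0.0856 q1,6 [ 0.12 -0.17]
shift [ 0.0832 -0.0005 -0.0003] turn [-0.03  0.01 -0.07]
minz [0.106 0.109 0.11  0.111]
x 0.3741 0.4783 y [0.1116 0.1162 0.1355 0.1475 0.1493] robot [0.4295 0.1243 0.0532]
```

View pics/j_side_z220_190.png

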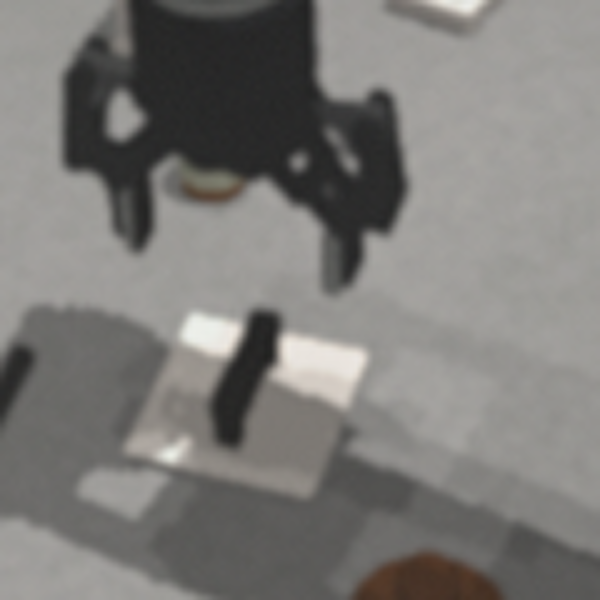

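```bash
python3 -m handwheel '[1,0.04,0,0,0,0,0, 1,0.065,0,0,0,0,0, 1,0.08,0,0,0,0,0, 1,0.08,0,0,0,0,0, 1,0.08,0,0,0,0,0, 0.05,0.08,0,0,0,0,0, 0.05,0.08,0,0,0,0,0, 0.05,0.08,0,0,0,0,0, 0.05,0.08,0,0,0,0,0, 0.05,0.08,0,0,0,0,0, 0.05,0.08,0,0,0,0,0, 0.05,0.08,0,0,0,0,0]' 60; python3 look.py k >/dev/null; python3 nav.py .429 .1245 -.030 16.6;python3 crop.py k_side 220 190 120 120
```

```text
t: 9.52
tool_pos: [0.4291, 0.1243, -0.0273]
tool_rot: [0.994, 1.332, -0.993]
contact_force: [-0.3, 0.3, 3.4]
opening: 0.0153
t 9.62 pos [ 0.4291  0.1243 -0.0273] jaw 16.58 down [ 8.e-04  1.e-04 -1.e+00] F [-0.6  0.6  3.6] open 0.0147 q1,6 [ 0.12 -0.17]
shift [ 0.0027 -0.     -0.0002] turn [-0.02  0.01 -0.05]
```

View pics/k_side_z220_190.png

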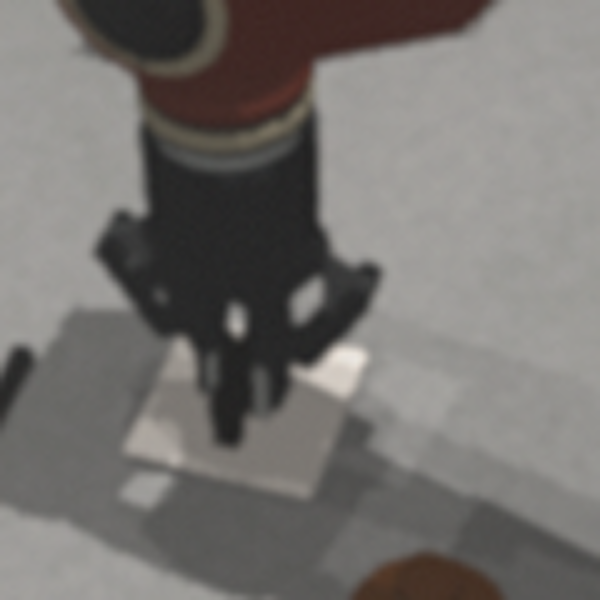

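```bash
python3 -m handwheel '[0.05,-0.02,0,0,0,0,0, 0.05,-0.06,0,0,0,0,0, 0.05,-0.1,0.005,-0.004,0,0,0, 0.05,-0.12,0.03,-0.024,3,0,0, 0.05,-0.12,0.06,-0.047,6,0,0, 0.05,-0.12,0.09,-0.07,9,0,0, 0.05,-0.12,0.12,-0.094,11.7,0,0, 0.05,-0.12,0.15,-0.117,11.7,0,0, 0.05,-0.12,0.18,-0.14,11.7,0,0, 0.05,-0.12,0.2015,-0.157,11.7,0,0, 0.05,-0.105,0.2015,-0.157,11.7,0,0, 0.05,-0.09,0.2015,-0.157,11.7,0,0]';python3 -m handwheel '[0.05,0,0,0,0,0,0, 0.05,0,0,0,0,0,0, 0.05,0,0,0,0,0,0]'; python3 look.py l >/dev/null; python3 nav.py .5775 .3322 .0427 4.95;python3 crop.py l_side 95 230 120 120;python3 crop.py l_top 100 70 140 105
```

```text
t: 10.62
tool_pos: [0.5776, 0.3333, 0.0614]
tool_rot: [1.146, 1.248, -1.145]
contact_force: [0.2, 0.3, -1.9]
opening: 0.0152
t: 10.87
tool_pos: [0.5759, 0.331, 0.0613]
tool_rot: [1.146, 1.249, -1.149]
contact_force: [0.8, 0.3, -1.0]
opening: 0.015
t 10.97 pos [0.577  0.3316 0.0629] jaw 4.83 down [ 1.e-03  4.e-04 -1.e+00] F [-0.3 -0.4 -1.6] open 0.015 q1,6 [0.41 0.33]
shift [ 0.0202  0.0005 -0.0005] turn [-0.12 -0.02 -0.06]
```

View pics/l_side_z95_230.png

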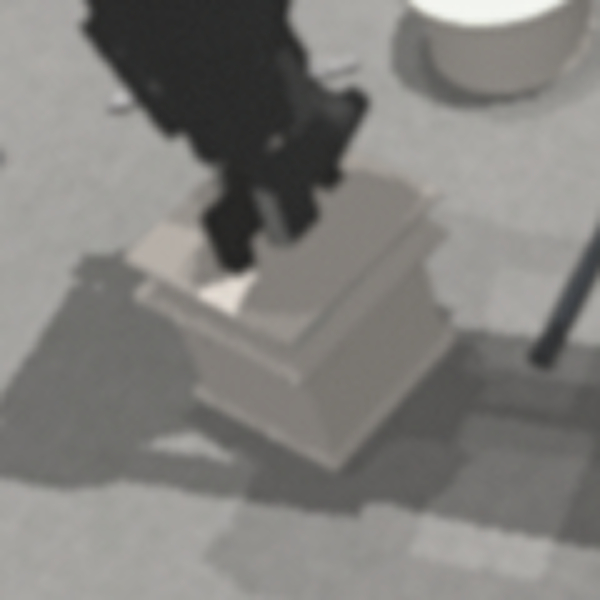

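View pics/l_top_z100_70.png

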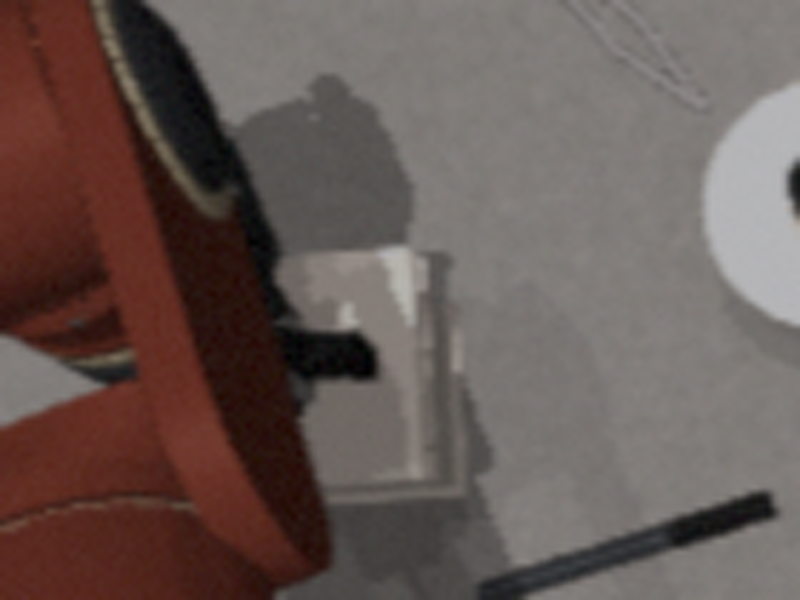

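```bash
python3 - <<'E'
from meas import *
b=proj('side',[.576,.332,.074])[0]
for d in ([0,0,.02],[0,0,.025],[.005,0,0],[0,.005,0]): print(d,(proj('side',np.array([.576,.332,.074])+d)[0]-b).round(2))
E
```

```text
[0, 0, 0.02] [-2.18 -6.27]
[0, 0, 0.025] [-2.73 -7.87]
[0.005, 0, 0] [-1.64 -1.02]
[0, 0.005, 0] [-1.8   1.55]
```

```bash
python3 -m handwheel '[0.05,0.008,0,0,0,0,0, 0.05,0.014,0,0,0,0,0, 0.05,0.016,0,0,0,0,0, 0.05,0.0165,0,0,0,0,0, 0.05,0.0165,0,0,0,0,0]';python3 -m handwheel '[0.05,0.0015,0,0,0,0,0, 0.05,0.003,0,0,0,0,0, 0.05,0.003,0,0,0,0,0]';python3 -m handwheel '[0.05,0.001,0,0,0,0,0, 0.05,0.0015,0,0,0,0,0, 0.05,0.0015,0,0,0,0,0]'
```

```text
t: 11.38
tool_pos: [0.5766, 0.332, 0.045]
tool_rot: [1.146, 1.249, -1.147]
contact_force: [-0.1, 0.1, -1.2]
opening: 0.015
t: 11.63
tool_pos: [0.5772, 0.3324, 0.0429]
tool_rot: [1.147, 1.248, -1.146]
contact_force: [0.3, 0.1, -1.4]
opening: 0.0149
t: 11.88
tool_pos: [0.5772, 0.3324, 0.0428]
tool_rot: [1.146, 1.248, -1.146]
contact_force: [-1.8, -1.8, 5.7]
opening: 0.0148
```

Contact at the predicted height. Releasing.

```bash
python3 -m handwheel '[0.1,0,0,0,0,0,0, 0.2,0,0,0,0,0,0, 0.3,0,0,0,0,0,0, 0.5,0,0,0,0,0,0, 0.5,0,0,0,0,0,0, 0.5,-0.02,0,0,0,0,0, 0.8,-0.05,0,0,0,0,0, 0.9,-0.09,0,0,0,0,0, 1,-0.12,0,0,0,0,0, 1,-0.12,0,0,0,0,0]'; python3 look.py m >/dev/null; python3 nav.py .3695 .305 .05 4.83;python3 crop.py m_side 95 230 120 120
```

```text
t: 12.72
tool_pos: [0.5813, 0.3342, 0.1707]
tool_rot: [1.156, 1.242, -1.134]
contact_force: [1.8, -0.9, 1.3]
opening: 0.0854
t 12.82 pos [0.5782 0.3327 0.1636] jaw 4.88 down [ 0.0041  0.0017 -1.    ] F [ 0.1 -0.5 -0.3] open 0.0851 q1,6 [0.41 0.33]
shift [ 0.1127 -0.2108  0.01  ] turn [ 0.05 -0.08 -0.24]
```

View pics/m_side_z95_230.png

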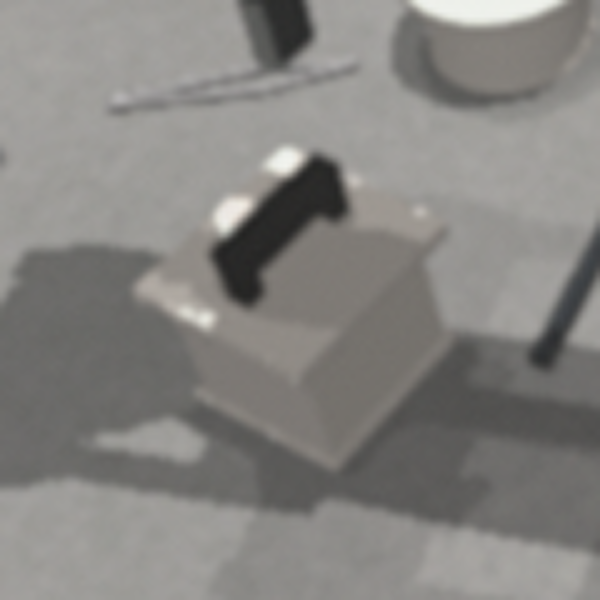

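View pics/m_top.png

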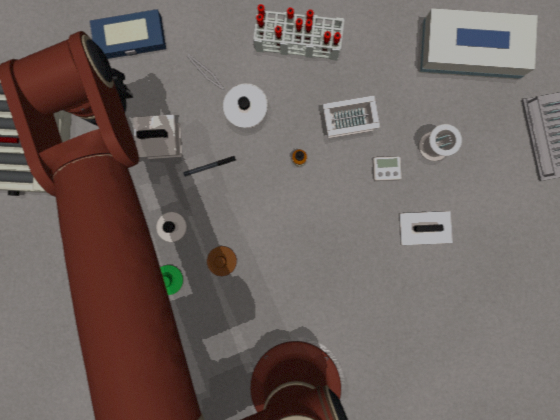

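```bash
python3 -m handwheel '[1,0,-0.03,0.001,0,0,0, 1,0,-0.07,0.003,0,0,0, 1,0,-0.11,0.005,0,0,0, 1,0,-0.15,0.007,0,0,0, 1,0,-0.19,0.0086,0,0,0, 1,0.02,-0.2085,0.0086,0,0,0, 1,0.06,-0.2085,0.0086,0,0,0, 1,0.1,-0.2085,0.0086,0,0,0, 1,0.12,-0.2085,0.0086,0,0,0, 1,0.12,-0.2085,0.0086,0,0,0, 1,0.12,-0.2085,0.0086,0,0,0]'; python3 look.py n >/dev/null; python3 nav.py .370 .306 -.028 4.9;python3 tips.py n;python3 crop.py n_side 180 250 120 120
```

```text
t: 13.73
tool_pos: [0.3678, 0.3047, 0.0386]
tool_rot: [1.142, 1.25, -1.151]
contact_force: [0.3, -0.9, 1.2]
opening: 0.0853
t 13.83 pos [0.3708 0.3064 0.0423] jaw 4.87 down [ 1.4e-03  9.0e-04 -1.0e+00] F [0.  0.  0.4] open 0.0856 q1,6 [0.54 0.45]
shift [ 0.0703 -0.0009  0.0004] turn [-0.03 -0.04 -0.08]
minz [0.094 0.097 0.097 0.098]
x 0.314 0.4269 y [0.2984 0.3046 0.3098 0.3187 0.3219] robot [0.3708 0.3064 0.0423]
```

View pics/n_side_z180_250.png

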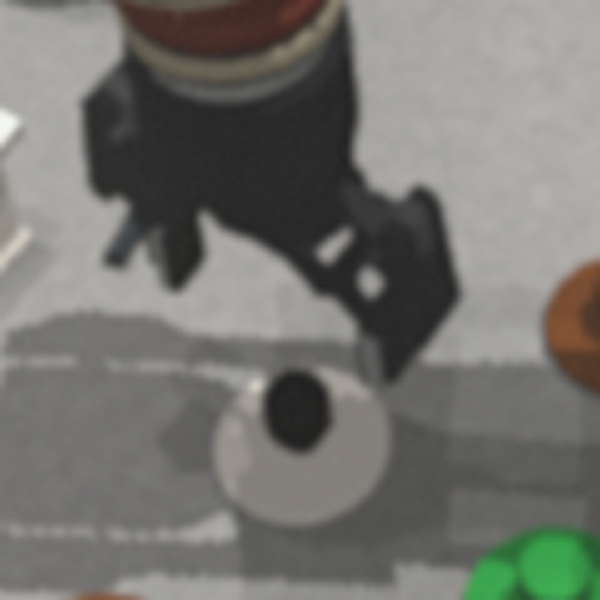

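```bash
python3 -m handwheel '[1,0.035,-0.001,0,0,0,0, 1,0.06,-0.001,0,0,0,0, 1,0.069,-0.001,0,0,0,0, 1,0.069,-0.001,0,0,0,0, 1,0.069,-0.001,0,0,0,0, 0.2,0.069,-0.001,0,0,0,0, 0.2,0.069,-0.001,0,0,0,0, 0.2,0.069,-0.001,0,0,0,0, 0.2,0.069,-0.001,0,0,0,0, 0.2,0.069,-0.001,0,0,0,0, 0.2,0.069,-0.001,0,0,0,0, 0.2,0.069,-0.001,0,0,0,0]' 60; python3 look.py o >/dev/null; python3 nav.py .370 .306 -.028 4.9;python3 crop.py o_side 180 250 120 120
```

```text
t: 14.83
tool_pos: [0.3696, 0.3063, -0.0269]
tool_rot: [1.147, 1.248, -1.145]
contact_force: [-0.8, -1.0, 6.1]
opening: 0.0264
t 14.93 pos [ 0.3696  0.3063 -0.0269] jaw 4.88 down [ 1.2e-03  7.0e-04 -1.0e+00] F [-0.4 -0.5  5.7] open 0.0264 q1,6 [0.54 0.45]
shift [0.0011 0.0003 0.0003] turn [-0.02 -0.03 -0.07]
```

View pics/o_side_z180_250.png

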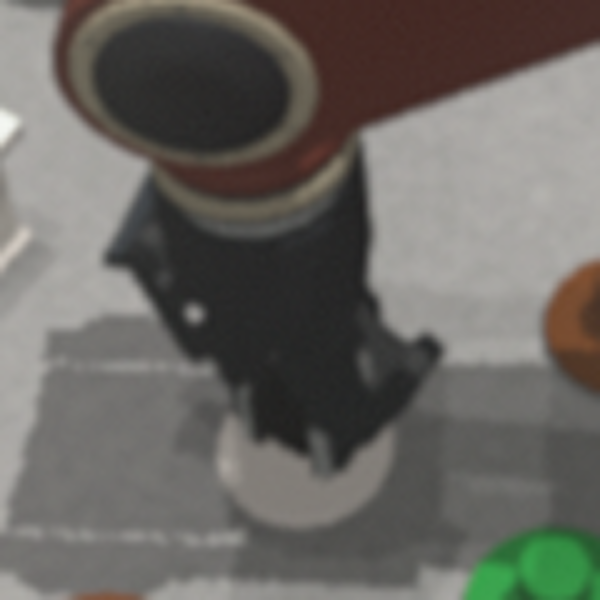

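```bash
python3 -m handwheel '[0.2,-0.02,0,0,0,0,0, 0.2,-0.06,0,0,0,0,0, 0.2,-0.1,0,0,0,0,0, 0.2,-0.13,0.004,0.02,0,0,0, 0.2,-0.14,0.014,0.06,0,0,0, 0.2,-0.14,0.0235,0.1,0,0,0, 0.2,-0.14,0.033,0.14,0,0,0, 0.2,-0.14,0.042,0.18,0,0,0, 0.2,-0.14,0.051,0.22,0,0,0, 0.2,-0.14,0.061,0.26,0,0,0, 0.2,-0.14,0.07,0.3,0,0,0, 0.2,-0.14,0.08,0.34,0,0,0]';python3 -m handwheel '[0.2,0,0.009,0.04,0,0,0, 0.2,0,0.0185,0.08,0,0,0, 0.2,0,0.028,0.12,0,0,0, 0.2,0,0.037,0.16,0,0,0, 0.2,0,0.046,0.2,0,0,0, 0.2,0,0.056,0.24,0,0,0, 0.2,0,0.065,0.28,0,0,0, 0.2,0,0.0685,0.297,0,0,0, 0.2,0.01,0.0685,0.297,0,0,0, 0.2,0.028,0.0685,0.297,0,0,0, 0.2,0.028,0.0685,0.297,0,0,0, 0.2,0.028,0.0685,0.297,0,0,0]'; python3 look.py p >/dev/null; python3 nav.py .5716 -.3157 .055 4.9;python3 crop.py p_side 260 90 100 100;python3 crop.py p_top 390 100 120 90
```

```text
t: 15.93
tool_pos: [0.4771, -0.0281, 0.1115]
tool_rot: [1.147, 1.249, -1.147]
contact_force: [1.2, 0.3, -0.4]
opening: 0.0268
t: 16.93
tool_pos: [0.5693, -0.3144, 0.0814]
tool_rot: [1.146, 1.254, -1.147]
contact_force: [-0.5, 0.1, 0.2]
opening: 0.0267
t 17.03 pos [ 0.5709 -0.3154  0.0842] jaw 4.92 down [-2.e-04  3.e-04 -1.e+00] F [ 1.1  0.6 -0.8] open 0.0264 q1,6 [-0.62 -0.7 ]
shift [0.0292 0.0006 0.0004] turn [ 0.02 -0.02  0.01]
```

View pics/p_side_z260_90.png

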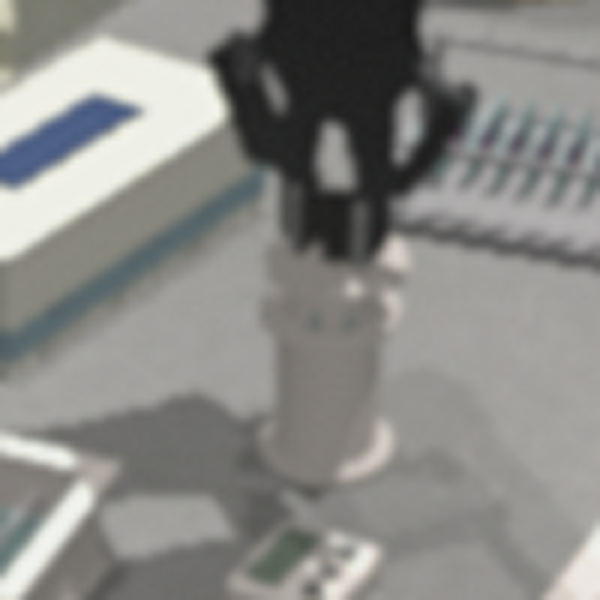

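View pics/p_top_z390_100.png

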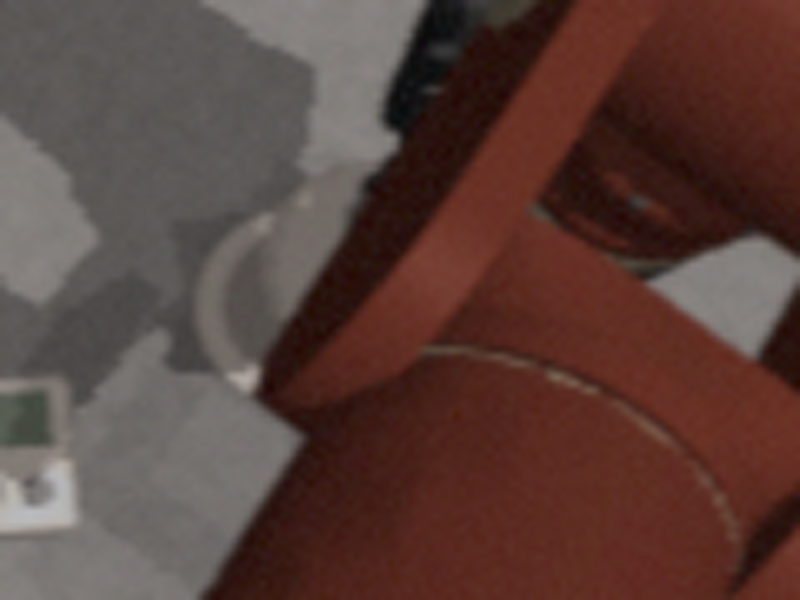

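```bash
python3 - <<'E'
from meas import *
import cv2
X=np.array([.571,-.315,.086]);b=proj('side',X)[0];print(b)
for d in ([0,0,.0282],[0,0,.0332],[.005,0,0],[0,.005,0]): print(d,(proj('side',X+np.array(d))[0]-b).round(2))
im=cv2.imread('pics/p_side.png').astype(int)
for r in (130,132,134,136,140,142,144): print(r,im[r,298:336].sum(1)//3)
E
```

```text
[315.65739997 142.10453144]
[0, 0, 0.0282] [ 0.29 -8.26]
[0, 0, 0.0332] [ 0.35 -9.75]
[0.005, 0, 0] [-1.42 -0.47]
[0, 0.005, 0] [-0.86  0.73]
130 [150 153 155 154 154 154 148 140 130 118  98  74  57  63  72  64  46  34
  33  40  61  79  75  53  43  75 137 184 189 170 153 148 146 139 127 119
 119 119]
132 [154 156 156 155 154 148 135 125 122 120 114 101 100 111 114  94  65  46
  44  49  65  78  75  67  94 143 185 206 208 194 173 160 158 159 159 160
 161 161]
134 [158 157 157 157 155 151 138 126 123 122 123 123 124 123 122 119 113 106
 105 105 103 100  99 106 119 137 153 172 183 182 171 161 158 157 158 158
 161 161]
136 [158 158 159 159 158 154 143 132 124 122 123 123 122 124 122 123 124 123
 124 133 147 142 128 123 123 126 126 125 130 145 154 157 156 159 158 158
 159 160]
140 [157 156 157 157 153 140 129 126 123 119 117 118 120 121 122 123 124 125
 126 127 129 125 118 115 118 139 173 191 184 167 159 157 159 157 159 160
 160 161]
142 [159 159 160 160 153 137 124 122 122 120 117 118 121 117 112 117 123 123
 123 118 115 115 116 115 115 123 147 176 176 164 158 159 159 160 160 160
 160 159]
144 [159 159 159 158 155 145 133 126 123 122 123 123 119 115 109 114 121 123
 119 113 111 116 120 122 123 135 158 166 161 159 159 159 159 159 161 160
 162 162]
```

```bash
python3 - <<'E'
from meas import *
import cv2
for t in('a','g','k'):
    z=np.load(f'pics/{t}_side.npz');im=z['im'];g=cv2.cvtColor(im,cv2.COLOR_BGR2GRAY)
    x0,y0=285,120
    G=cv2.resize(g[y0:y0+50,x0:x0+60],None,fx=8,fy=8,interpolation=cv2.INTER_CUBIC)
    for thr in (195,205):
        m=(G>thr).astype(np.uint8)
        N,l,s,c=cv2.connectedComponentsWithStats(m)
        cs,_=cv2.findContours(m,cv2.RETR_CCOMP,cv2.CHAIN_APPROX_NONE)
        for k in cs:
            if cv2.contourArea(k)>4000:
                P=(k[:,0,:]+.5)/8-.5+[x0,y0]; P=ray('side',P,.086)[:,:2]*1000
                for nm,f in(('circ',cv2.minEnclosingCircle(P.astype(np.float32))),('ell',cv2.fitEllipse(P.astype(np.float32)))): print(t,thr,nm,[np.round(a,1) for a in f])
    cv2.imwrite('pics/G.png',G)
E
```

```text
a 195 circ [array([ 578. , -320.1]), np.float64(35.9)]
a 195 ell [array([ 577.9, -320. ]), array([69.5, 70.4]), np.float64(63.3)]
a 195 circ [array([ 577.2, -320. ]), np.float64(24.6)]
a 195 ell [array([ 577.8, -320.1]), array([46.1, 47.5]), np.float64(22.0)]
a 205 circ [array([ 577.9, -319.6]), np.float64(34.7)]
a 205 ell [array([ 577.8, -319.9]), array([67. , 68.4]), np.float64(103.3)]
a 205 circ [array([ 577.2, -320. ]), np.float64(26.0)]
a 205 ell [array([ 577.8, -320.1]), array([47.4, 50.4]), np.float64(25.9)]
g 195 circ [array([ 578.1, -320.1]), np.float64(36.5)]
g 195 ell [array([ 577.9, -320.1]), array([70.4, 71.7]), np.float64(53.3)]
g 195 circ [array([ 577.3, -319.9]), np.float64(23.9)]
g 195 ell [array([ 577.8, -320.1]), array([45.4, 46.2]), np.float64(14.9)]
g 205 circ [array([ 577.8, -320.2]), np.float64(35.3)]
g 205 ell [array([ 577.8, -319.9]), array([68.4, 69.5]), np.float64(89.9)]
g 205 circ [array([ 577.1, -320. ]), np.float64(25.1)]
g 205 ell [array([ 577.8, -320.1]), array([46.7, 48.8]), np.float64(23.3)]
```

View pics/G.png

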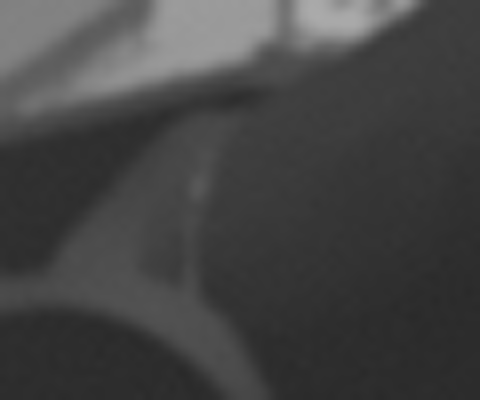

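```bash
cat > fine.py <<'E'
from meas import *
import cv2
def fine(t,n,xy,h,thrs,half=.09,kind='c',minA=.0012):
    z=np.load(f'pics/{t}_{n}.npz');g=cv2.cvtColor(z['im'],cv2.COLOR_BGR2GRAY)
    q=np.array([proj(n,[xy[0]+a,xy[1]+b,h])[0] for a in(-half,half) for b in(-half,half)])
    x0,y0=np.maximum(q.min(0).astype(int),0);x1,y1=q.max(0).astype(int)
    G=cv2.resize(g[y0:y1,x0:x1],None,fx=8,fy=8,interpolation=cv2.INTER_CUBIC)
    for thr in thrs:
        cs,_=cv2.findContours((G>thr).astype(np.uint8),cv2.RETR_CCOMP,cv2.CHAIN_APPROX_NONE)
        for k in cs:
            P=ray(n,(k[:,0,:]+.5)/8-.5+[x0,y0],h)[:,:2]*1000
            A=cv2.contourArea(P.astype(np.float32))
            if A>minA*1e6 and np.hypot(*(P.mean(0)-np.array(xy)*1000))<30:
                f=cv2.fitEllipse(P.astype(np.float32)) if kind=='c' else cv2.minAreaRect(P.astype(np.float32))
                print(t,n,thr,kind,np.round(f[0],1),np.round(f[1],1),round(f[2],1))
E
python3 - <<'E'
from fine import *
print('jar lid');fine('a','side',(.37,.305),.009,(190,200));fine('a','top',(.37,.30),.009,(140,))
print('jar');fine('a','top',(.573,-.325),.086,(140,))
print('bowl lid');fine('a','side',(.438,-.088),.009,(190,200));fine('a','top',(.438,-.094),.009,(140,))
print('bowl');fine('a','side',(.653,.132),.056,(190,200));fine('a','top',(.653,.124),.056,(140,))
print('sq lid');fine('a','side',(.428,.125),.009,(190,),kind='r')
print('pot');fine('a','side',(.576,.332),.074,(190,200),kind='r');fine('a','top',(.576,.326),.074,(140,),kind='r')
print('tr lid');fine('g','side',(.376,-.297),.009,(190,200),kind='r');fine('g','top',(.376,-.305),.009,(140,),kind='r')
print('tr');fine('a','side',(.629,-.111),.06,(190,200),kind='r');fine('a','top',(.63,-.119),.06,(140,),kind='r')
print('bowl lid placed');fine('m','side',(.653,.132),.061,(190,200));fine('m','top',(.653,.124),.061,(140,))
E
```

```text
jar lid
a side 190 c [372.5 305.4] [67.3 68.2] 98.5
a side 200 c [372.5 305.5] [66.2 67. ] 90.3
a top 140 c [370.1 303.6] [69.9 70.1] 166.4
jar
a top 140 c [ 570.9 -317.9] [65.9 93.9] 37.3
a top 140 c [ 575.3 -323.7] [46.1 47.4] 121.4
bowl lid
a side 190 c [441.5 -88.1] [97.  99.7] 107.0
a side 200 c [441.4 -87.9] [95.2 98.1] 107.8
a top 140 c [439.6 -91.5] [ 99.9 100.4] 7.9
bowl
a side 190 c [658.7 128.6] [100.8 101.7] 72.1
a side 190 c [658.8 128.4] [74.8 76.4] 135.4
a side 200 c [658.6 128.7] [ 99.5 100. ] 90.9
a side 200 c [658.8 128.4] [76.6 77.4] 133.2
a top 140 c [655.8 126.5] [ 99.9 100.3] 168.0
a top 140 c [656.2 126.4] [75.7 77.1] 153.8
sq lid
a side 190 r [431.8 123. ] [91.5 92.7] 16.7
pot
a side 190 r [580.2 330.8] [92.4 91.9] 5.0
a side 190 r [580.  331.2] [67.9 67.9] 4.5
a side 200 r [580.2 330.9] [91.1 90.8] 4.8
a side 200 r [580.  331.1] [68.9 68.9] 4.4
a top 140 r [577.5 329. ] [91.6 91.7] 5.0
tr lid
g side 190 r [ 381.6 -300.9] [ 77.7 122.3] 3.3
g side 200 r [ 381.4 -300.6] [ 76.1 120.3] 3.5
g top 140 r [ 378.2 -303.4] [ 77.7 121.5] 3.6
g top 140 r [ 380.  -307.3] [23.1 77.3] 2.9
tr
a side 190 r [ 636.  -114.8] [ 76.7 121.2] 10.3
a side 190 r [ 635.6 -114.1] [51.9 96.7] 10.3
a side 200 r [ 635.9 -114.5] [ 75.1 119.3] 10.5
a side 200 r [ 635.7 -114.5] [53.2 99.2] 10.3
a top 140 r [ 631.2 -117.5] [ 79.6 119.8] 10.4
a top 140 r [ 633.2 -118.9] [ 53.3 103.6] 10.3
bowl lid placed
m side 190 c [653.8 130.4] [ 99.5 102.5] 135.6
m side 200 c [653.7 130.5] [ 97.8 100.9] 135.9
m top 140 c [653.4 127.2] [102.2 104.2] 48.9
```

```bash
python3 -m handwheel '[0.2,0,0.0036,0.0043,0,0,0, 0.2,0.008,0.0036,0.0043,0,0,0, 0.2,0.015,0.0036,0.0043,0,0,0, 0.2,0.015,0.0036,0.0043,0,0,0, 0.2,0.015,0.0036,0.0043,0,0,0]'; python3 look.py r >/dev/null; python3 nav.py .575 -.3194 .055 4.9;python3 crop.py r_side 280 100 70 70; python3 crop.py r_top 390 100 120 90
```

```text
t: 17.45
tool_pos: [0.5743, -0.3197, 0.0679]
tool_rot: [1.146, 1.25, -1.147]
contact_force: [0.1, -0.2, -0.6]
opening: 0.0263
t 17.55 pos [ 0.5749 -0.3201  0.0689] jaw 4.88 down [-3.e-04  2.e-04 -1.e+00] F [ 0.7 -0.  -0. ] open 0.026 q1,6 [-0.62 -0.71]
shift [ 0.0139  0.0002 -0.0007] turn [-0.02 -0.01  0.01]
```

View pics/r_side_z280_100.png

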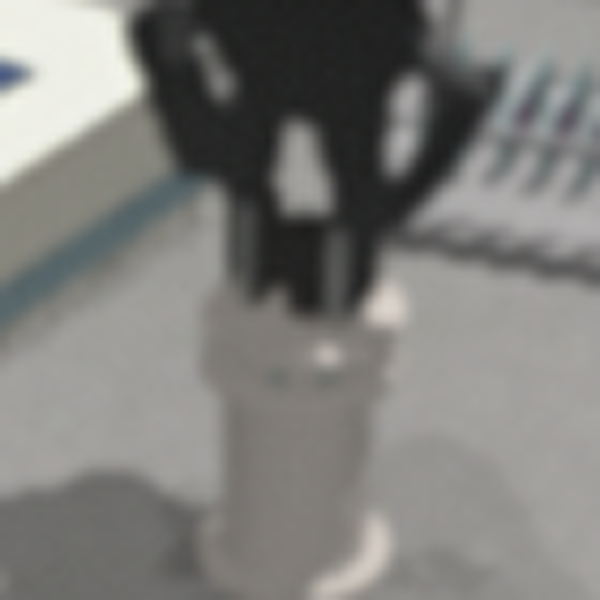

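View pics/r_top_z390_100.png

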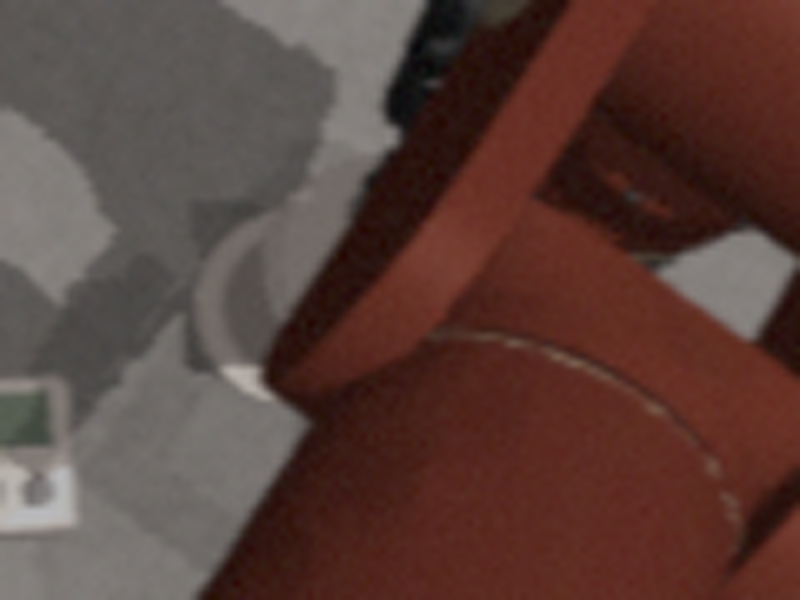

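```bash
python3 - <<'E'
from meas import *
import cv2
for n,(x,y,w,h),c,L in (('top',(390,100,120,90),(.5753,-.3237),(.5728,-.3222)),('side',(280,100,70,70),(.5778,-.320),(.5778,-.320))):
    im=cv2.imread(f'pics/r_{n}.png');k=800/w if n=='top' else 600/h
    C=cv2.resize(im[y:y+h,x:x+w],None,fx=k,fy=k,interpolation=cv2.INTER_CUBIC)
    a=np.linspace(0,2*np.pi,200)
    for (cx,cy),r,z,col in ((c,.036,.086,(0,0,255)),(c,.023,.086,(0,0,255)),(c,.036,.100,(0,255,0)),(c,.036,.105,(255,255,0))):
        P=proj(n,np.c_[cx+r*np.cos(a),cy+r*np.sin(a),np.full(200,z)])
        cv2.polylines(C,[(((P-[x,y])+.5)*k).astype(int)],True,col,1)
    cv2.imwrite(f'pics/r_ov_{n}.png',C)
E
```

```text
(no output)
```

View pics/r_ov_top.png

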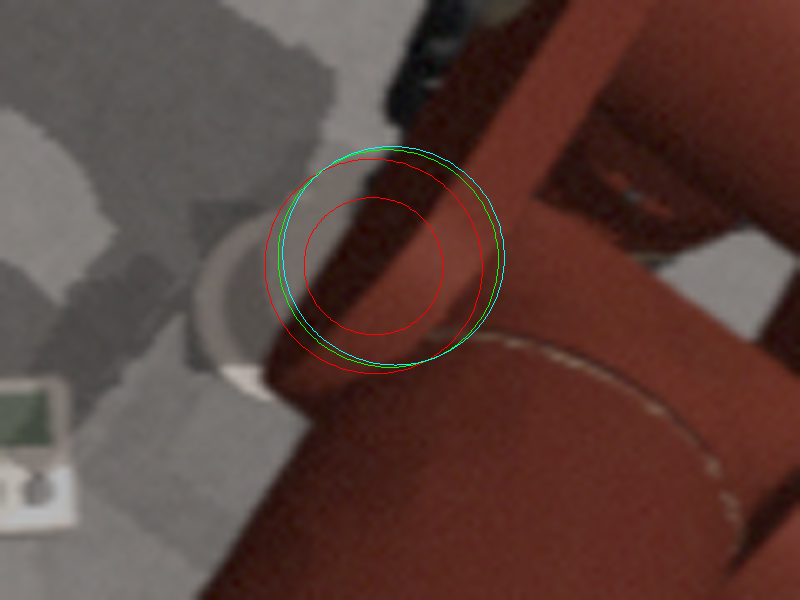

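View pics/r_ov_side.png

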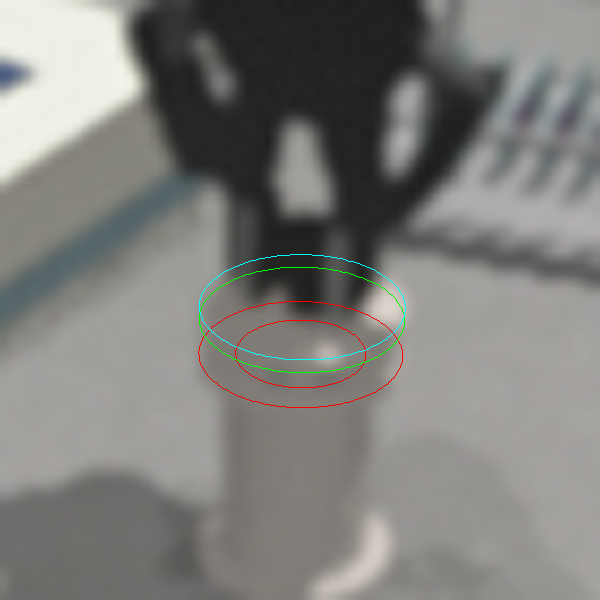

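```bash
python3 -m handwheel '[0.2,0.006,0,0,0,0,0, 0.2,0.01,0,0,0,0,0, 0.2,0.011,0,0,0,0,0, 0.2,0.011,0,0,0,0,0]';python3 -m handwheel '[0.2,0.0015,0,0,0,0,0, 0.2,0.0025,0,0,0,0,0, 0.2,0.0025,0,0,0,0,0]';python3 -m handwheel '[0.2,0.001,0,0,0,0,0, 0.2,0.0015,0,0,0,0,0, 0.2,0.0015,0,0,0,0,0]'
```

```text
t: 17.88
tool_pos: [0.5745, -0.3199, 0.0572]
tool_rot: [1.146, 1.25, -1.147]
contact_force: [0.5, 0.1, -0.6]
opening: 0.0258
t: 18.13
tool_pos: [0.5749, -0.3202, 0.0555]
tool_rot: [1.146, 1.248, -1.146]
contact_force: [-0.1, -0.2, -0.6]
opening: 0.0262
t: 18.38
tool_pos: [0.5752, -0.3204, 0.0551]
tool_rot: [1.146, 1.248, -1.146]
contact_force: [-1.8, 1.3, 5.4]
opening: 0.0263
```

```bash
python3 -m handwheel '[0.3,0,0,0,0,0,0, 0.4,0,0,0,0,0,0, 0.5,0,0,0,0,0,0, 0.6,0,0,0,0,0,0, 0.6,0,0,0,0,0,0, 0.6,-0.02,0,0,0,0,0, 0.8,-0.05,0,0,0,0,0, 0.9,-0.09,0,0,0,0,0, 1,-0.11,0,0,0,0,0, 1,-0.11,0,0,0,0,0]'; python3 look.py s >/dev/null; python3 nav.py .38 -.302 .05 3.5;python3 crop.py s_side 270 100 80 80; python3 - <<'E'
from fine import *
fine('s','side',(.577,-.319),.091,(170,180,190)); fine('s','side',(.658,.129),.061,(190,200)); fine('s','top',(.656,.1265),.061,(140,))
fine('s','side',(.58,.331),.079,(190,200),kind='r'); fine('s','top',(.5775,.329),.079,(140,),kind='r')
E
```

```text
t: 19.22
tool_pos: [0.5782, -0.3225, 0.1719]
tool_rot: [1.145, 1.236, -1.143]
contact_force: [0.3, 0.0, 0.8]
opening: 0.0857
t 19.32 pos [ 0.5756 -0.3207  0.1655] jaw 4.88 down [ 0.0022 -0.0015 -1.    ] F [0.6 0.5 1. ] open 0.0855 q1,6 [-0.62 -0.71]
shift [ 0.115  -0.1936 -0.0354] turn [ 1.38  0.1  -0.12]
s side 170 c [ 559.3 -335. ] [28.4 56.9] 33.9
s side 190 c [653.8 130.5] [ 99.4 102.3] 135.6
s side 200 c [653.7 130.5] [ 97.7 100.8] 136.1
s top 140 c [653.4 127.3] [102.7 104.8] 46.6
s side 190 r [578.9 330.8] [93.8 93.2] 4.9
s side 200 r [578.8 330.9] [92.7 92.2] 5.0
s top 140 r [573.9 323. ] [ 98.6 106.3] 4.9
s top 140 r [579.9 334.8] [23.1 74.6] 4.7
```

View pics/s_side_z270_100.png

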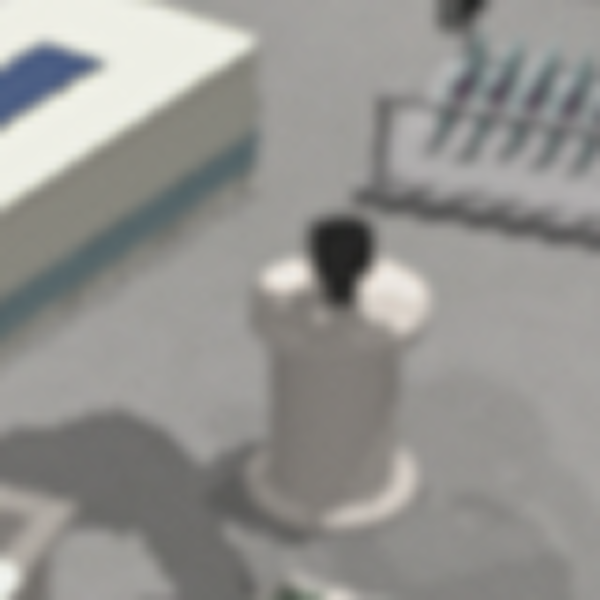

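```bash
python3 -m handwheel '[1,-0.01,-0.03,-0.005,1.4,0,0, 1,-0.01,-0.07,-0.013,1.4,0,0, 1,0,-0.11,-0.02,1.4,0,0, 1,0,-0.15,-0.028,1.4,0,0, 1,0,-0.1936,-0.0366,1.4,0,0, 1,0.03,-0.1936,-0.0366,1.4,0,0, 1,0.07,-0.1936,-0.0366,1.4,0,0, 1,0.1,-0.1936,-0.0366,1.4,0,0, 1,0.12,-0.1936,-0.0366,1.4,0,0, 1,0.12,-0.1936,-0.0366,1.4,0,0, 1,0.12,-0.1936,-0.0366,1.4,0,0]'; python3 look.py t >/dev/null; python3 nav.py .379 -.3002 -.028 3.5;python3 tips.py t;python3 crop.py t_side 310 120 110 110
```

```text
t: 20.23
tool_pos: [0.3773, -0.2984, 0.0415]
tool_rot: [1.166, 1.243, -1.165]
contact_force: [-0.4, -0.4, 0.5]
opening: 0.0854
t 20.33 pos [ 0.3795 -0.3007  0.0449] jaw 3.48 down [ 7.e-04 -8.e-04 -1.e+00] F [-0.1 -0.6  0.5] open 0.0856 q1,6 [-0.82 -0.88]
shift [ 0.0729 -0.0005 -0.0006] turn [-0.02  0.05 -0.04]
minz [0.102 0.104 0.106 0.106]
x 0.3236 0.4347 y [-0.2995 -0.2976 -0.293  -0.2848 -0.2831] robot [ 0.3795 -0.3007  0.0449]
```

View pics/t_side_z310_120.png

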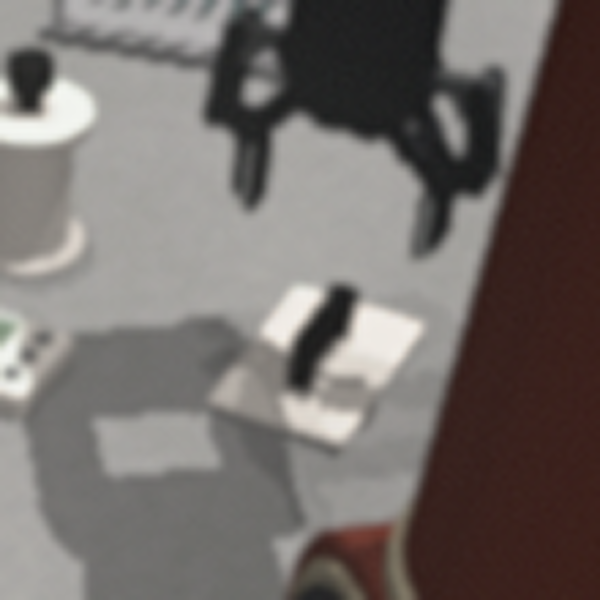

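Clear. I'll descend 72 mm and grip.

```bash
python3 -m handwheel '[1,0.035,0,0,0,0,0, 1,0.06,0,0,0,0,0, 1,0.0715,0,0,0,0,0, 1,0.0715,0,0,0,0,0, 1,0.0715,0,0,0,0,0, 0.05,0.0715,0,0,0,0,0, 0.05,0.0715,0,0,0,0,0, 0.05,0.0715,0,0,0,0,0, 0.05,0.0715,0,0,0,0,0, 0.05,0.0715,0,0,0,0,0, 0.05,0.0715,0,0,0,0,0, 0.05,0.0715,0,0,0,0,0]' 60; python3 look.py u >/dev/null; python3 nav.py .379 -.300 -.028 3.5;python3 crop.py u_side 310 120 110 110; python3 - <<'E'
from fine import *
print('jar lid placed');fine('u','side',(.577,-.319),.091,(190,200))
fine('u','side',(.38,-.301),.009,(180,190),kind='r');fine('u','top',(.38,-.301),.009,(140,),kind='r')
E
```

```text
t: 21.33
tool_pos: [0.3793, -0.3006, -0.0268]
tool_rot: [1.164, 1.236, -1.164]
contact_force: [-0.1, 0.8, 2.9]
opening: 0.0152
t 21.43 pos [ 0.3793 -0.3006 -0.0268] jaw 3.47 down [ 6.e-04 -7.e-04 -1.e+00] F [-0.8  0.7  4.7] open 0.015 q1,6 [-0.82 -0.88]
shift [ 0.0012 -0.0003 -0.0006] turn [-0.03  0.04 -0.03]
jar lid placed
u side 190 c [ 575.7 -319.2] [71.6 73.4] 95.4
u side 200 c [ 575.7 -319.2] [69.3 71.5] 96.4
```

View pics/u_side_z310_120.png

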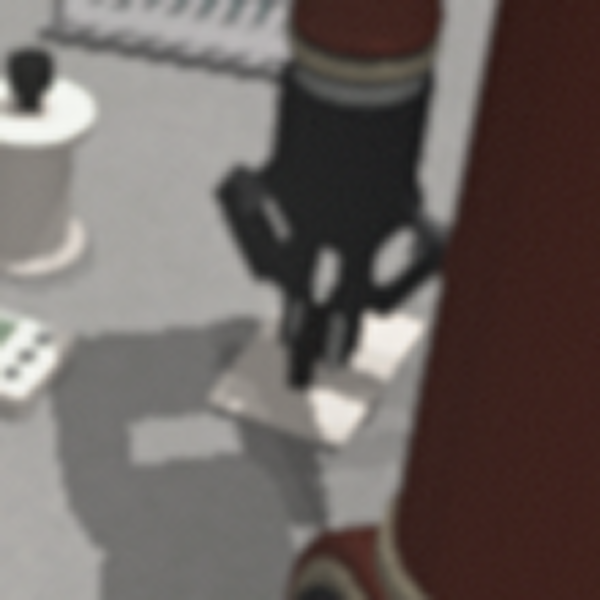

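```bash
python3 -m handwheel '[0.05,-0.02,0,0,0,0,0, 0.05,-0.06,0,0,0,0,0, 0.05,-0.1,0.005,-0.003,0,0,0, 0.05,-0.12,0.035,-0.0225,-2,0,0, 0.05,-0.12,0.07,-0.045,-4,0,0, 0.05,-0.12,0.105,-0.0675,-6.9,0,0, 0.05,-0.12,0.14,-0.09,-6.9,0,0, 0.05,-0.12,0.175,-0.1125,-6.9,0,0, 0.05,-0.12,0.21,-0.135,-6.9,0,0, 0.05,-0.12,0.243,-0.156,-6.9,0,0, 0.05,-0.12,0.2651,-0.1702,-6.9,0,0, 0.05,-0.1,0.2651,-0.1702,-6.9,0,0]';python3 -m handwheel '[0.05,0.024,0,0,0,0,0, 0.05,0.024,0,0,0,0,0, 0.05,0.024,0,0,0,0,0, 0.05,0.024,0,0,0,0,0]'; python3 look.py v >/dev/null; python3 nav.py .6336 -.1147 .0292 10.35;python3 crop.py v_side 220 140 90 90;python3 - <<'E'
from meas import *
import cv2
n='side';x,y,w,h=220,140,90,90
im=cv2.imread('pics/v_side.png');k=600/h
C=cv2.resize(im[y:y+h,x:x+w],None,fx=k,fy=k,interpolation=cv2.INTER_CUBIC)
a=np.radians(10.35);Rm=np.array([[np.cos(a),-np.sin(a)],[np.sin(a),np.cos(a)]])
for z,col in ((.060,(0,0,255)),(.085,(0,255,0)),(.080,(255,255,0))):
    q=np.array([[-38,-60],[38,-60],[38,60],[-38,60]])/1000@Rm.T+[.6358,-.1145]
    P=proj(n,np.c_[q,np.full(4,z)]);cv2.polylines(C,[(((P-[x,y])+.5)*k).astype(int)],True,col,1)
cv2.imwrite('pics/v_ov.png',C)
E
```

```text
t: 22.43
tool_pos: [0.6396, -0.1116, 0.0763]
tool_rot: [1.075, 1.283, -1.066]
contact_force: [-0.4, -0.6, 0.7]
opening: 0.0153
t: 22.77
tool_pos: [0.633, -0.1144, 0.0488]
tool_rot: [1.075, 1.29, -1.075]
contact_force: [-0.2, 0.2, -1.5]
opening: 0.0152
t 22.87 pos [ 0.6341 -0.1149  0.0504] jaw 10.34 down [ 2.5e-03 -8.0e-04 -1.0e+00] F [ 1.2 -0.3 -1.3] open 0.0152 q1,6 [-0.29 -0.48]
shift [ 0.0212 -0.0005 -0.0003] turn [-0.01  0.07 -0.13]
```

View pics/v_side_z220_140.png

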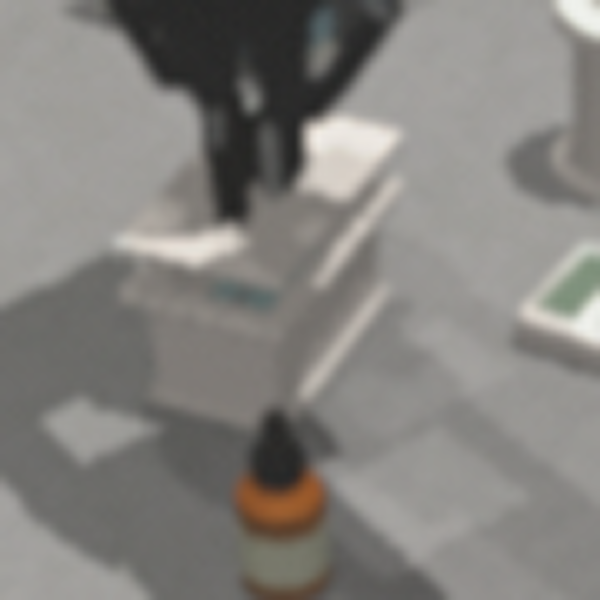

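View pics/v_ov.png

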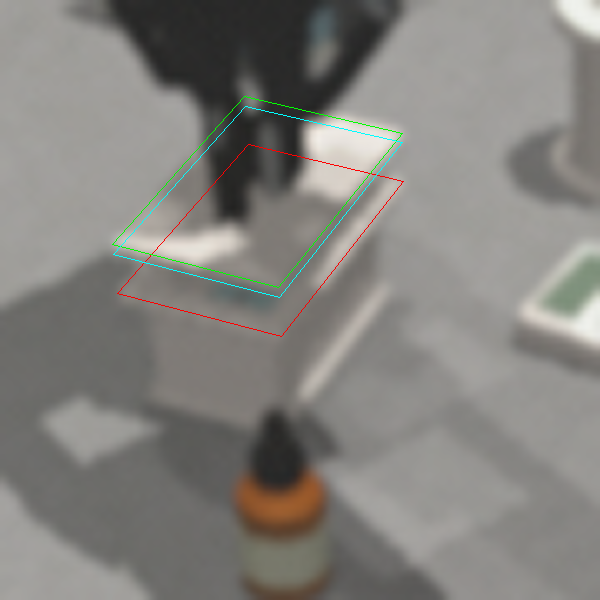

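```bash
python3 -m handwheel '[0.05,0.008,0,0,0,0,0, 0.05,0.015,0,0,0,0,0, 0.05,0.0175,0,0,0,0,0, 0.05,0.018,0,0,0,0,0, 0.05,0.018,0,0,0,0,0]';python3 -m handwheel '[0.05,0.0015,0,0,0,0,0, 0.05,0.0025,0,0,0,0,0, 0.05,0.0025,0,0,0,0,0]';python3 -m handwheel '[0.05,0.001,0,0,0,0,0, 0.05,0.0015,0,0,0,0,0, 0.05,0.0015,0,0,0,0,0]'
```

```text
t: 23.28
tool_pos: [0.6328, -0.1142, 0.03]
tool_rot: [1.075, 1.29, -1.075]
contact_force: [-0.4, -0.8, -2.5]
opening: 0.015
t: 23.53
tool_pos: [0.6337, -0.1144, 0.0292]
tool_rot: [1.075, 1.289, -1.074]
contact_force: [-2.1, 0.6, 4.0]
opening: 0.0153
t: 23.78
tool_pos: [0.6337, -0.1144, 0.0292]
tool_rot: [1.075, 1.289, -1.075]
contact_force: [-6.6, 2.1, 10.3]
opening: 0.015
```

```bash
python3 -m handwheel '[0.05,-0.001,0,0,0,0,0, 0.05,-0.001,0,0,0,0,0, 0.15,-0.001,0,0,0,0,0, 0.25,-0.001,0,0,0,0,0, 0.4,-0.001,0,0,0,0,0, 0.5,-0.001,0,0,0,0,0, 0.5,-0.02,0,0,0,0,0, 0.8,-0.05,0,0,0,0,0, 0.9,-0.09,0,0,0,0,0, 1,-0.12,0,0,0,0,0, 1,-0.12,0,0,0,0,0]'; python3 look.py w >/dev/null; python3 nav.py .6537 .1307 .10 10.35;python3 crop.py w_side 220 140 90 90; python3 - <<'E'
from fine import *
fine('w','side',(.635,-.115),.065,(170,190,200),kind='r');fine('w','side',(.658,.129),.061,(190,200))
E
```

```text
t: 24.7
tool_pos: [0.638, -0.1156, 0.1557]
tool_rot: [1.077, 1.276, -1.068]
contact_force: [0.4, 0.5, 1.3]
opening: 0.0851
t 24.8 pos [ 0.6346 -0.1147  0.1488] jaw 10.37 down [ 0.0041 -0.0012 -1.    ] F [-0.7  0.1 -0.3] open 0.0857 q1,6 [-0.29 -0.48]
shift [ 0.0486  0.0628 -0.238 ] turn [ 0.02  0.11 -0.22]
w side 170 r [ 621.1 -129.6] [ 45.4 102.2] 10.9
w side 190 r [ 620.2 -129.9] [41.8 96.6] 12.3
w side 190 c [653.8 130.7] [ 97.9 100.7] 133.0
w side 200 c [653.7 130.6] [96.1 99.2] 135.0
```

View pics/w_side_z220_140.png

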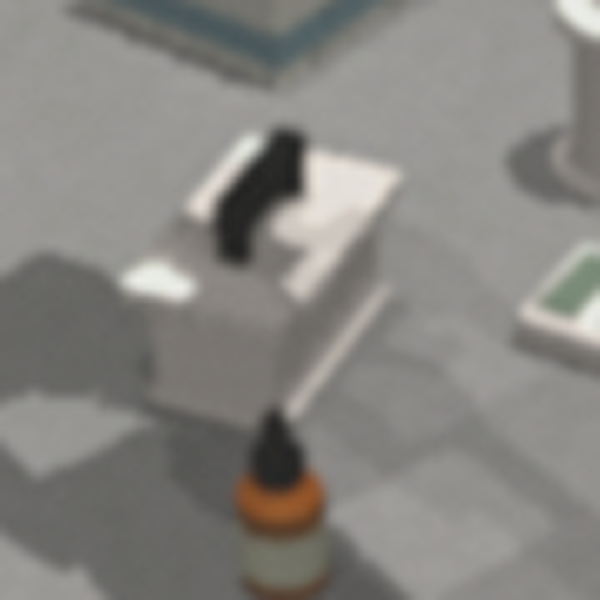

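View pics/w_top.png

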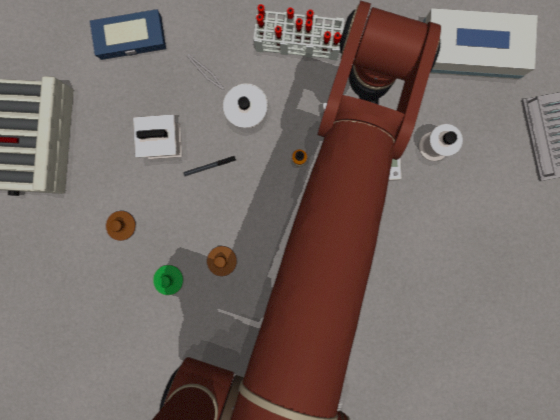

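```bash
python3 -m handwheel '[1,0,0.01,-0.035,0,0,0, 1,0,0.02,-0.075,0,0,0, 1,0,0.03,-0.115,0,0,0, 1,0,0.04,-0.155,0,0,0, 1,0,0.052,-0.195,0,0,0, 1,0,0.0637,-0.2375,0,0,0, 1,0.02,0.0637,-0.2375,0,0,0, 1,0.05,0.0637,-0.2375,0,0,0, 1,0.06,0.0637,-0.2375,0,0,0, 1,0.06,0.0637,-0.2375,0,0,0, 1,0.06,0.0637,-0.2375,0,0,0]'; python3 look.py x >/dev/null; python3 nav.py .6537 .1307 .0235 10.35;python3 crop.py x_side 150 130 120 120;python3 - <<'E'
from fine import *
fine('x','side',(.635,-.115),.065,(190,200),kind='r');fine('x','top',(.635,-.115),.065,(140,),kind='r');fine('x','top',(.575,-.32),.091,(140,),kind='c')
E
```

```text
t: 25.72
tool_pos: [0.6518, 0.1303, 0.0845]
tool_rot: [1.073, 1.292, -1.078]
contact_force: [-0.1, 0.2, 0.5]
opening: 0.0853
t 25.82 pos [0.654  0.1302 0.0878] jaw 10.32 down [ 1.6e-03  1.0e-04 -1.0e+00] F [ 0.4 -0.3  1. ] open 0.0858 q1,6 [ 0.09 -0.1 ]
shift [ 0.0643 -0.0003 -0.0005] turn [-0.03  0.01 -0.09]
x side 190 r [ 635.5 -114.8] [ 77.4 121.4] 10.8
x side 200 r [ 635.4 -114.6] [ 75.9 119.5] 10.8
x top 140 r [ 630.7 -117.7] [ 81.9 121.6] 10.4
x top 140 r [ 637.6 -118.5] [23.5 73.6] 10.6
x top 140 c [ 570.1 -317.5] [67.9 96. ] 36.1
```

View pics/x_side_z150_130.png

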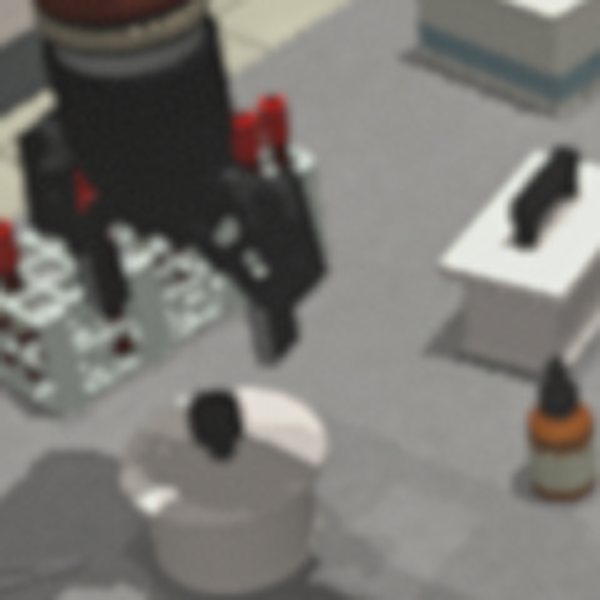

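```bash
python3 -m handwheel '[1,0.035,0,0,0,0,0, 1,0.055,0,0,0,0,0, 1,0.064,0,0,0,0,0, 1,0.064,0,0,0,0,0, 1,0.064,0,0,0,0,0, 0.2,0.064,0,0,0,0,0, 0.2,0.064,0,0,0,0,0, 0.2,0.064,0,0,0,0,0, 0.2,0.064,0,0,0,0,0, 0.2,0.064,0,0,0,0,0, 0.2,0.064,0,0,0,0,0, 0.2,0.064,0,0,0,0,0]' 40; python3 nav.py .657 .1297 .0235 10.35
```

```text
t: 26.82
tool_pos: [0.6536, 0.1309, 0.0235]
tool_rot: [1.075, 1.289, -1.074]
contact_force: [-2.0, -1.0, 3.9]
opening: 0.0266
t 26.82 pos [0.6536 0.1309 0.0235] jaw 10.38 down [ 1.e-03  1.e-04 -1.e+00] F [-2.  -1.   3.9] open 0.0266 q1,6 [ 0.09 -0.1 ]
shift [0.     0.0031 0.0018] turn [ 0.03  0.01 -0.05]
```

```bash
python3 -m handwheel '[0.2,-0.002,0,0,0,0,0, 0.2,-0.003,0,0,0,0,0, 0.2,-0.003,0.0015,0.0008,0,0,0, 0.2,-0.003,0.0032,0.0016,0,0,0, 0.2,-0.003,0.0032,0.0016,0,0,0, 0.2,-0.002,0.0032,0.0016,0,0,0, 0.2,-0.001,0.0032,0.0016,0,0,0, 0.2,0,0.0032,0.0016,0,0,0, 0.2,0,0.0032,0.0016,0,0,0]'; python3 nav.py .657 .1297 .0235 10.35
```

```text
t: 27.57
tool_pos: [0.6566, 0.1298, 0.0236]
tool_rot: [1.074, 1.29, -1.075]
contact_force: [-3.4, -0.9, 3.5]
opening: 0.0272
t 27.57 pos [0.6566 0.1298 0.0236] jaw 10.38 down [-4.e-04 -2.e-04 -1.e+00] F [-3.4 -0.9  3.5] open 0.0272 q1,6 [ 0.08 -0.1 ]
shift [0.0001 0.0004 0.0002] turn [0.03 0.01 0.02]
```

Seated again; releasing and backing away.

```bash
python3 -m handwheel '[0.3,0,0,0,0,0,0, 0.4,0,0,0,0,0,0, 0.5,0,0,0,0,0,0, 0.6,0,0,0,0,0,0, 0.6,0,0,0,0,0,0, 0.6,-0.02,0,0,0,0,0, 0.8,-0.05,0,0,0,0,0, 0.9,-0.09,0,0,0,0,0, 1,-0.12,0,0,0,0,0, 1,-0.12,-0.04,0,0,0,0, 1,-0.12,-0.08,0,0,0,0, 1,-0.12,-0.12,0,0,0,0]';python3 -m handwheel '[1,0,-0.04,0.02,0,0,0, 1,0,-0.08,0.04,0,0,0, 1,0,-0.1,0.06,0,0,0, 1,0,-0.1,0.06,0,0,0, 1,0,-0.1,0.06,0,0,0]'; python3 look.py y >/dev/null;python3 - <<'E'
from fine import *
fine('y','side',(.635,-.115),.065,(190,200),kind='r');fine('y','side',(.658,.129),.061,(190,200));fine('y','side',(.577,-.319),.091,(190,200));fine('y','side',(.58,.331),.079,(190,200),kind='r')
for n in('side','top'):
    a=np.load(f'pics/a_{n}.npz')['im'];b=np.load(f'pics/y_{n}.npz')['im']
    for nm,p in dict(timer=(.50,-.2,.018),drop=(.535,.007,.08)).items():
        u=proj(n,p)[0].astype(int);s=np.s_[u[1]-18:u[1]+18,u[0]-18:u[0]+18]
        print(n,nm,u,'phase shift',np.round(cv2.phaseCorrelate(cv2.cvtColor(a[s],7).astype(float),cv2.cvtColor(b[s],7).astype(float)),2) if 0 else cv2.phaseCorrelate(cv2.cvtColor(a[s],cv2.COLOR_BGR2GRAY).astype(np.float32),cv2.cvtColor(b[s],cv2.COLOR_BGR2GRAY).astype(np.float32)))
    C=cloud(n,np.load(f'pics/y_{n}.npz')['d'])
    for nm,p in dict(jar=(.5775,-.32,.091),bowl=(.6575,.129,.061),pot=(.579,.331,.079),tr=(.6355,-.1145,.065)).items():
        m=(np.hypot(C[...,0]-p[0],C[...,1]-p[1])<.036)&(abs(C[...,2]-p[2])<.008);P=C[m]
        if len(P)>50: print(n,nm,len(P),'z',np.median(P[:,2]).round(4),'want',p[2],'slope',np.linalg.lstsq(np.c_[P[:,:2]-P[:,:2].mean(0),np.ones(len(P))],P[:,2],rcond=None)[0][:2].round(3))
E
```

```text
t: 28.57
tool_pos: [0.538, 0.1081, 0.1433]
tool_rot: [1.075, 1.288, -1.073]
contact_force: [-0.7, 1.2, -0.6]
opening: 0.0855
t: 28.98
tool_pos: [0.4504, 0.0304, 0.1427]
tool_rot: [1.077, 1.287, -1.075]
contact_force: [0.2, 0.5, 0.1]
opening: 0.0855
y side 190 r [ 635.6 -114.7] [ 76.5 120.2] 10.6
y side 200 r [ 635.5 -114.5] [ 74.7 118.3] 10.6
y side 190 c [657.1 129.5] [96.8 99.6] 135.8
y side 200 c [657.  129.6] [94.8 98. ] 137.4
y side 190 c [ 575.8 -319.2] [65.5 68.6] 102.4
y side 200 c [ 575.9 -319.3] [62.8 66.4] 103.8
y side 190 r [578.7 330.9] [91.9 91.6] 5.0
y side 200 r [578.7 331. ] [90.7 90.5] 5.0
side timer [315 187] phase shift ((0.12328146269626217, -0.5096934707826577), 0.5148238716302095)
side drop [261 204] phase shift ((-0.13044545283553433, -0.5095068809673613), 0.9720842985459316)
side jar 219 z 0.0892 want 0.091 slope [ 0.012 -0.014]
side bowl 350 z 0.0604 want 0.061 slope [0.001 0.005]
side pot 450 z 0.0786 want 0.079 slope [0.015 0.002]
side tr 126 z 0.0643 want 0.065 slope [-0.001  0.042]
top timer [383 175] phase shift ((0.07266844225729585, 0.07642363293091847), 0.9705735198509546)
top drop [296 155] phase shift ((-56.35536080932262, -21.939538465148402), 0.005613508783740762)
top jar 620 z 0.0905 want 0.091 slope [-0.006 -0.007]
top bowl 617 z 0.0604 want 0.061 slope [ 0.003 -0.002]
top pot 544 z 0.0784 want 0.079 slope [-0.009 -0.002]
top tr 540 z 0.0647 want 0.065 slope [-0.004  0.004]
```

View pics/y_side.png

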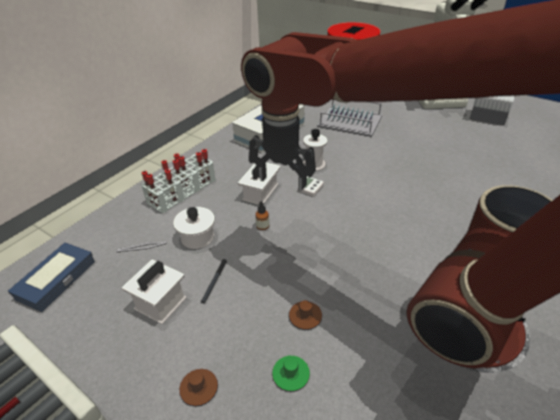

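View pics/y_top.png

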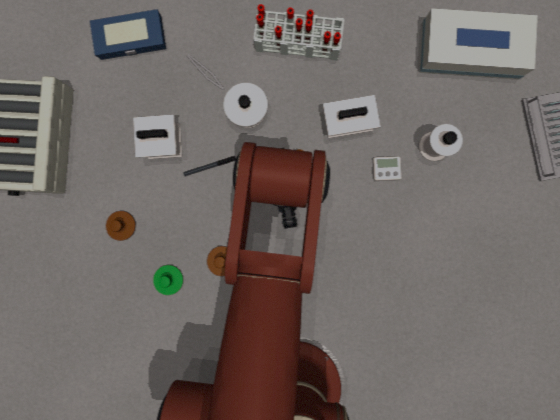

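```bash
python3 -c "
from station import ctrl
print(ctrl.finish_job())"
```

```text
the job is handed in; nothing more can be done
None
```

All four lids are on their own vessels and the job is handed in, at about 29 s of the 106 s allowed. Each lid was lowered until the wrist felt contact, then released. The bowl lid came out about 3.5 mm off on the first try. I gripped it again, lifted it about 3 mm, shifted it and set it back down.

**Centring:** in the side view each lid's outline is within 2.1 mm of its rim's centre. Part of that comes from the lid's own edge showing. The square and trough lids are turned to within about 0.5° of their rims.

**Flat and home:** in the top view the lid tops are within 1 mm of the expected heights and show no tilt. In the side view the jar lid reads 1.8 mm low, and the trough lid shows a 4% slope, but only a small part of it was visible.

**Bystanders:** the timer had not moved in the top view. At the end I could check the dropper bottle only from the side, because the arm hid it from above. Both showed the same half-pixel shift in the side view, which I put down to the picture. I did not touch the brown and green look-alikes.

**Disagreements:**
- The reported tool height was about 45 mm lower than the fingertips in the side pictures. I went by the pictures and by contact, and every lid touched down within about 1 mm of its predicted height.
- My first position measurements were off by several millimetres. I measured again more finely before setting down the jar and trough lids.

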